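Hang the soaking basket to drain and start the drain timer

ROBOT

A 7-joint arm with a two-finger parallel gripper is mounted at the origin on a cart in front of the work surface, level with it; the furniture and walls round the work are solid. World frame = base frame: x ahead of the robot, y to its left, z up, the work surface at z = 0. Lengths are in m, angles in rad, forces in N, time in s.
With the tool pointing down it reaches from about 0.425 to 0.875 m from the base axis. Payload 8.4 kg.
Tool frame: the origin (TCP) lies midway between the tips of the shut fingers; the grasp point (between the pads) lies 19 mm behind it; x points along the fingers, y is the direction in which the jaws open and shut, and the axes are right-handed (so a half turn about x gives the same grasp; the last joint's range is limited). The gripper opens to 87 mm and grips with 3 to 60 N. Pads are 19 mm wide; open, the fingers measure 117 mm over their backs; the gripper's body (75 mm by 190 mm) begins 51 mm behind the grasp point.
Start: joints at [-1.241, 0.333, 0.04, 1.465, -0.013, 1.343, -0.059], TCP at [0.27, 0.591, 0.223] pointing down, gripper open.
Joint ranges: [-2.58, 2.58], [-0.38, 2.09], [-1.3, 1.39], [0.25, 2.4], [-1.5, 4.64], [0.08, 2.09], [-2.65, 2.65]. Speed limits (rad/s): [2.22, 2.22, 2.79, 2.79, 3.14, 3.14, 3.14].

INTERFACE

Orientations are given as a 3x3 rotation matrix whose columns are the frame's x, y, z axes.
In Python, from station import bot gives the robot as it stands. The module is installed in compiled form; this text tells all that it offers.
- The arm moves only by the tool jog_arm, never from a script. Its argument "rows" is a list that holds one entry, the list of rows, each a list of 6 numbers: the shift along the tool's x, y, z in cm, then the turn, a rotation vector about the tool's x, y, z in degrees. In form: [[[x, y, z, ax, ay, az], ...]]. A call has 1 to 5 rows; each row shifts and turns the commanded pose from where the row before left it, along the tool's axes as they then stand; what a row does not reach is not made up. A row lasts 1/8 s, in which the tool goes at most 62.5 mm and 10.7 degrees, less where a joint would pass 70% of its speed; a pose out of reach is approached as far as the arm can. A call with a gripper value outside its range is refused whole. "grip" is the closure, from 0 (fully open) to 1 (shut), set as the call begins (left out, the last holds). The fingers move at their own pace and stop on an object; "newtons" is the grip in N (left out, the last holds). Time passes only in rows, so rows that do not move let the fingers close. It gives the time, the measured TCP pose, the force and the opening at its end, in the units of the state.
- bot.get_state(): the state, without advancing time (a new reading comes with each control period).
- bot.get_image(name): name is "scene" or "top"; returns the picture (480x640x3 uint8, red, green, blue); there is no depth.
- bot.camera_params(name): a dict with "fovy" (degrees; the focal length in pixels is half the picture's height over the tangent of half this angle, whatever the lens; pixels are square), "cx", "cy" (the principal point, pixels), "k1" (the pictures are not rectified: a ray, as slopes to the right and down, at radius r is drawn at 1 + k1 r^2 times it, then the intrinsics apply), "rvec" (rotation vector, rad) and "tvec" (3), from world to camera coordinates, as OpenCV has them. Camera axes: x right, y down, z forward; pixel columns grow to the right and rows downward; lengths in m; the calibration is good to about 2 mm. A picture is of the moment at which its call begins. camera_params takes no time and is no camera call.
- bot.sign_off(): hands the job in, once; it reports no verdict.
Trained networks look in the newest picture that a camera, given by its name, has taken for a name from the list of things; names that differ only in an ending like _2 or _b are one class to them, and where a whole thing is asked for, a point or a joint stands for the part that bears it (a point fixed in the world has none). Each returns a list of dicts, best first, with "conf" (0 to 1); they miss things now and then, are a little off and sometimes report something else, mostly with a low value. They report only what shows in the picture. A call takes as long as a camera call. They do not tell look-alikes from the thing itself.
- bot.search_frame(camera, query): "location" ([x, y, z] in m, in the coordinates of the camera as it stood for that picture, good to about 4 mm: the middle of the surface that is visible of it).
- bot.trace(camera, query): "mask" (480x640 bool, what is visible of it).
The state is a dict: "time_s": time; "q": joint angles; "qd": joint speeds; "joint_torque": joint torques, N m; "tool_pos": TCP position; "tool_rot": TCP orientation; "ft_force": force on the tool from outside, world axes, zero at the start; "moment": the same for the moment, N m; "finger_gap": finger opening in m.
Only numpy, scipy, OpenCV 4.12 (cv2) and the standard library are available. Lean on these libraries where they do the work, as an engineer would, in place of code of your own. Each camera call takes 0.05 s, during which the arm holds its last target.

TASK

With the wire soaking basket standing where it is, swing its folded bail upright, then carry the basket by the bail and hang the bail in both hooks of the drain stand, so that the basket hangs free and level over the tray with the violet shield still in it. Then start the drain timer: slide it back against its fixed steel stop and press its green button fully in, gently, and leave it standing there. Keep the basket from tipping over and leave the other things alone.

Things in the scene. Friction and masses are not known exactly. Their poses are not given: they have to be found in the camera images.
- basket: loose wire basket, 104 (x) x 120 (y) x 55 mm tall, 0.25 to 0.45 kg, on the worktop. Origin: centre of underside, z up; its -x side faces the robot's left. A wire bail is hinged outside the y walls on an axis along y through (0, 0, 45 mm): arms at y = +-67 mm, cross bar 90 mm from the axis. Folded it lies about level and juts out past the -x wall, with 30 mm of air to the wall and 38 mm below it.
- bail_grip (a point): centre of the bail's cross bar, which runs along this point's y (6 mm wire, with a blue plastic grip sleeve 13 mm thick and 50 mm long in its middle). With the bail upright it is 135 mm above the basket's underside.
- bail (a joint): swing of the bail: 0 = folded level towards the basket's -x side, pi/2 = upright, 1.9 = stop. Its hinge is stiff (about 0.025 N m, some 0.6 N at the bar to lift), so it stays where it is left.
- shield: translucent violet plastic shield, 42 x 79 x 25 mm, 18 g, lying loose in the basket. Origin: centre of its underside.
- stand: fixed steel drain stand. Origin: on the worktop below the hook seat, z up; -x is the open side (to the robot's right). Tray 150 x 140 mm, rim 28 mm high. A post at x = +105 mm carries two 8 mm rod hooks at y = +-42 mm, reaching to -x: level at z = 190 mm down to x = 22 mm, a dip at x = 0 (the seat), then tips rising to black knobs at x = -22 mm, top at z = 210 mm. Nothing lies above.
- hook_seat (a point): where the centre of the bail's bar lies when hung in both dips: midway between the hooks, 185 mm up. Axes as stand; the bar lies along y, either way round. The basket then hangs 50 mm above the worktop. On the way in from -x the bar passes over the knobs (centre 30 mm or more above this point), the hooks between the bar and the basket's rim (80 mm below the bar).
- timer: loose white box timer, 40 (x) x 74 (y) x 66 mm tall, 0.12 to 0.2 kg. Origin: centre of its underside; the face with the dark display and the green button looks to -x (to the robot).
- timer_button_top (a point): centre of the round green button's outer face (26 mm diameter, 28 mm above the worktop); it is pressed along the timer's +x.
- timer_button (a joint): travel of the button: 0 = out, 0.005 m = fully in, which takes about 4.5 N; it springs back. Unbraced, the timer slides instead (about 1 N).
- timer_stop: fixed upright steel plate, 100 mm wide (y), 55 mm tall, 4 mm thick, with a foot behind it. Origin: middle of the lower edge of its front face, which looks to -x (to the robot); the timer starts 15 to 40 mm in front of it. Timer against it: timer origin at x = -20 mm in this frame.
- indicator_tape: bystander: beige roll of tape lying flat, 100 x 98 x 25 mm; origin: centre of the underside.
- bur_block: bystander: blue block with burs standing in it, 36 x 92 x 51 mm; origin: centre of the underside.
- kidney_dish: bystander: white kidney-shaped dish, 87 x 195 x 35 mm; origin: centre of the underside.
There are look-alikes about, which are no part of the job. There is more than one size of the timer_stop; the job needs the larger.

How it is judged:
By the outcome, as a careful person would: the job done as asked, in the order asked, and still so for the second after the job is handed in, with the robot touching nothing.
It also fails if it takes over 72 s, if anything falls off the work surface, if the arm or the gripper's body presses on something with over 40 N, if the wrist force passes 120 N, or if a joint passes its speed limit or range.

## Working session

There is one attempt and no reset: what is moved stays moved. The work goes in short steps, Python scripts to look and compute and a tool call to move; the robot and the scene stay as the last step left them, time stands still between calls to the robot, and variables do not carry over. Pictures are saved under pics/ and viewed, and the job is handed in when it is done.

Besides the shell and the picture viewer there is one more tool, called in YAML: its name, and indented under it one key for each argument. jog_arm: Moves the arm, as the interface text tells. Its arguments: {"type":"object","properties":{"rows":{"type":"array"},"grip":{"type":"number"},"newtons":{"type":"number"}},"required":["rows"]}

```bash
mkdir -p pics; cat > h.py <<'E'
import numpy as np, cv2
from station import bot
np.set_printoptions(precision=4,suppress=True)
def snap(cam,fn):
    im=bot.get_image(cam); cv2.imwrite('pics/'+fn,im[:,:,::-1]); return im
def cam(c):
    p=bot.camera_params(c); R=cv2.Rodrigues(np.array(p['rvec'],float))[0]; t=np.array(p['tvec'],float).ravel()
    f=240/np.tan(np.radians(p['fovy'])/2); return R,t,f,p
def toworld(c,l):
    R,t,f,p=cam(c); return R.T@(np.array(l)-t)
def proj(c,X):
    R,t,f,p=cam(c); X=np.atleast_2d(X); q=X@R.T+t; s=q[:,:2]/q[:,2:]; r2=(s**2).sum(1,keepdims=True)
    s=s*(1+p['k1']*r2); return s*f+[p['cx'],p['cy']]
def ray(c,uv):
    R,t,f,p=cam(c); d=(np.atleast_2d(uv)-[p['cx'],p['cy']])/f; s=d.copy()
    for _ in range(30): s=d/(1+p['k1']*(s**2).sum(1,keepdims=True))
    D=np.c_[s,np.ones(len(s))]@R; return -R.T@t, D
def atz(c,uv,z):
    o,D=ray(c,uv); return o+D*((z-o[2])/D[:,2])[:,None]
E
python3 - <<'E'
from h import *
s=bot.get_state()
print(s['time_s'],s['tool_pos'],s['tool_rot'],s['ft_force'])
for c in ['scene','top']:
    snap(c,c+'0.png'); R,t,f,p=cam(c); print(c,p,'pos',-R.T@t)
    for q in ['basket','bail_grip','shield','stand','timer','timer_button_top','timer_stop','indicator_tape','bur_block','kidney_dish']:
        print(q,[(round(d['conf'],2),toworld(c,d['location']).round(3).tolist()) for d in bot.search_frame(c,q)])
print(bot.get_state()['time_s'])
E
```

```text
0.0 [0.2701 0.5907 0.2216] [[-0.0006  0.4158  0.9095]
 [-0.0015  0.9095 -0.4158]
 [-1.     -0.0016  0.0001]] [-1.0162  0.1354 -0.0132]
scene {'fovy': 44.656123440266406, 'cx': 320.3163497953459, 'cy': 238.53998399334736, 'k1': -0.1757182056378535, 'rvec': array([ 1.3506, -2.2702,  0.8657]), 'tvec': array([0.2033, 0.4631, 1.4344])} pos [-0.4328  0.4733  1.3792]
basket [(0.62, [0.486, -0.326, 0.04]), (0.15, [0.492, -0.3, 0.025])]
bail_grip []
shield [(0.6, [0.494, -0.3, 0.029])]
stand [(0.82, [0.477, 0.072, 0.001])]
timer [(0.66, [0.486, -0.323, 0.036]), (0.65, [0.453, 0.328, 0.06])]
timer_button_top [(0.58, [0.441, 0.312, 0.031]), (0.2, [0.474, 0.076, 0.005])]
timer_stop [(0.78, [0.531, 0.356, 0.03]), (0.23, [0.374, -0.261, 0.024])]
indicator_tape [(0.35, [0.529, 0.36, 0.028])]
bur_block [(0.68, [0.374, -0.261, 0.022])]
kidney_dish [(0.66, [0.545, -0.546, 0.009])]
top {'fovy': 46.354821533780296, 'cx': 316.4995146528505, 'cy': 238.4531856803523, 'k1': -0.12361671631603707, 'rvec': array([ 2.4049, -1.6828,  0.208 ]), 'tvec': array([-0.2629,  0.4855,  1.6865])} pos [ 0.149  -0.2232  1.7541]
basket [(0.94, [0.512, -0.265, 0.044])]
bail_grip [(0.59, [0.475, -0.207, 0.046])]
shield [(0.56, [0.518, -0.29, 0.019]), (0.55, [0.513, -0.266, 0.045])]
stand [(0.67, [0.483, 0.059, 0.006])]
timer [(0.83, [0.464, 0.317, 0.065])]
timer_button_top []
timer_stop [(0.68, [0.365, 0.394, -0.0]), (0.67, [0.538, 0.355, 0.01])]
indicator_tape [(0.92, [0.383, -0.229, 0.025])]
bur_block [(0.66, [0.718, -0.155, 0.02])]
kidney_dish [(0.81, [0.541, -0.54, 0.001])]
1.1
```

View pics/scene0.png

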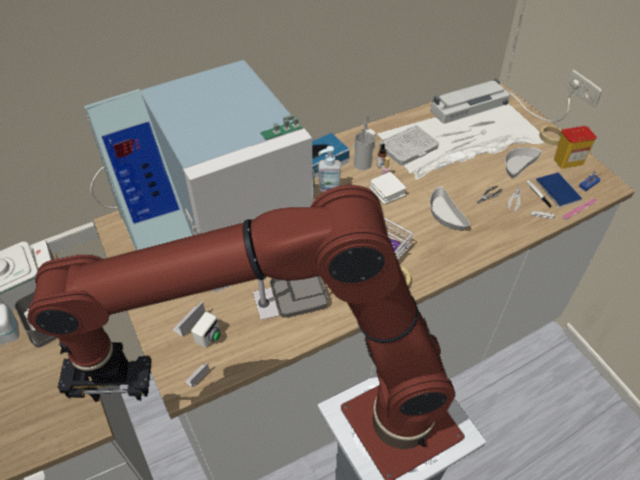

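View pics/top0.png

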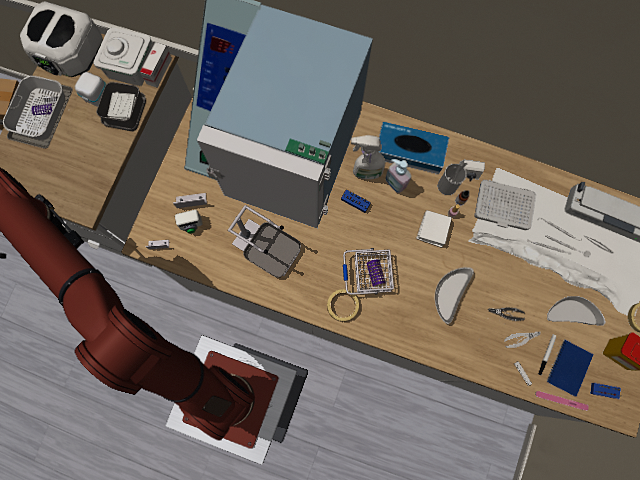

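The top view shows the basket at about (372,272) with the blue grip at (345,272). The stand is at (270,250), its post is at (245,215) and its knobs are at (315,248) and (302,273). The timer is at (187,220), the larger stop is at (190,200), and the small look-alike is at (158,244). Next I'll zoom in.

```bash
python3 - <<'E'
import cv2
a=cv2.imread('pics/top0.png')
def z(im,x0,y0,x1,y1,k,fn): cv2.imwrite('pics/'+fn,cv2.resize(im[y0:y1,x0:x1],None,fx=k,fy=k,interpolation=cv2.INTER_CUBIC))
z(a,320,230,420,305,8,'zb.png'); z(a,225,195,325,285,6,'zs.png'); z(a,140,185,220,255,8,'zt.png')
s=cv2.imread('pics/scene0.png'); z(s,165,290,245,360,8,'zt2.png')
E
```

```text
(no output)
```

View pics/zb.png

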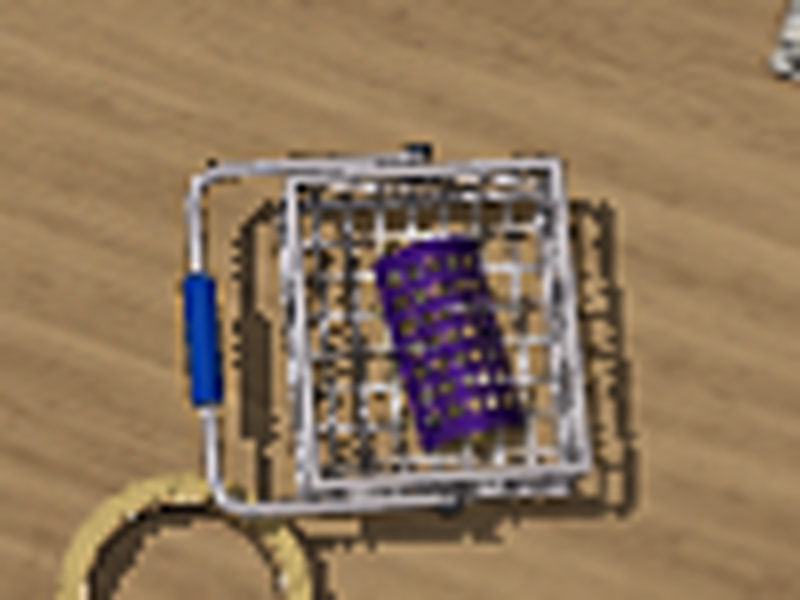

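View pics/zs.png

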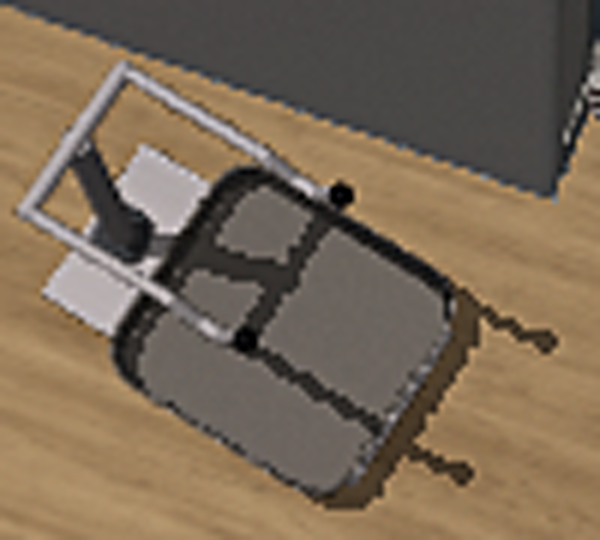

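View pics/zt.png

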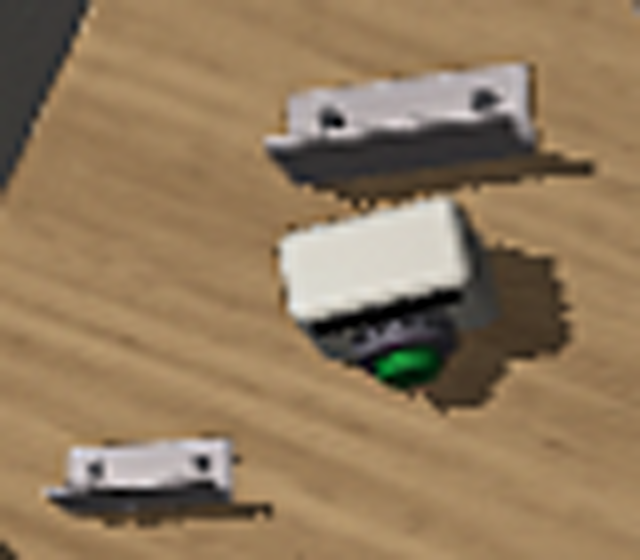

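View pics/zt2.png

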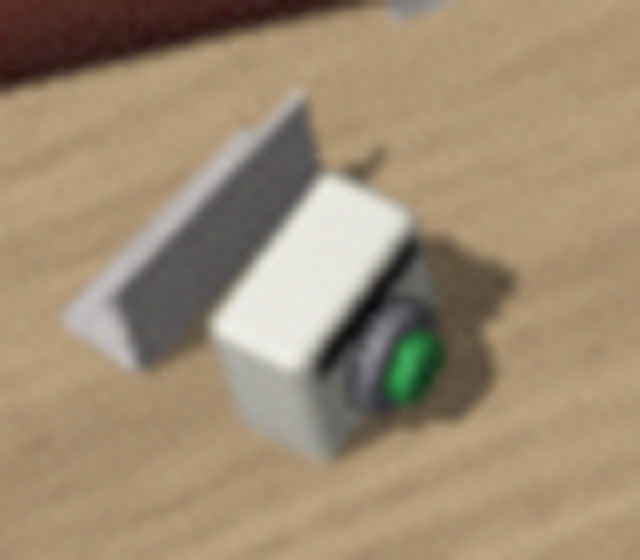

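```bash
cat > fit.py <<'E'
from h import *
from scipy.optimize import least_squares
def fit(obs,x0):
    # obs: list of (cam, uv, local)
    def w(p,L): c,s=np.cos(p[2]),np.sin(p[2]); return np.array([p[0]+c*L[0]-s*L[1],p[1]+s*L[0]+c*L[1],L[2]])
    def r(p): return np.concatenate([proj(c,w(p,L))[0]-uv for c,uv,L in obs])
    return least_squares(r,x0,loss='soft_l1')
def Z(pts,x0,y0,k,c='top'): return [(c,np.array([(u+.5)/k-.5+x0,(v+.5)/k-.5+y0]),L) for u,v,L in pts]
if __name__=='__main__':
    h=.045
    b=Z([(290,182,(-.052,.06,.055)),(558,160,(.052,.06,.055)),(585,470,(.052,-.06,.055)),(308,490,(-.052,-.06,.055)),
     (200,275,(-.09,.025,h)),(208,403,(-.09,-.025,h)),(420,152,(0,.067,h)),(452,507,(0,-.067,h)),(193,175,(-.09,.067,h)),(217,508,(-.09,-.067,h))],320,230,8)
    f=fit(b,[.5,-.29,-1.57]); print('basket',f.x,f.fun.round(1))
    s=Z([(340,195,(-.022,.042,.204)),(245,340,(-.022,-.042,.204)),(123,68,(.105,.042,.19)),(25,210,(.105,-.042,.19))],225,195,6)
    f=fit(s,[.48,.06,2.]); print('stand',f.x,f.fun.round(1))
    f=fit(s,[.48,.06,.7]); print('stand',f.x,f.fun.round(1))
    t=Z([(285,240,(.02,.037,.066)),(457,197,(.02,-.037,.066)),(473,280,(-.02,-.037,.066)),(293,322,(-.02,.037,.066))],140,185,8)
    f=fit(t,[.46,.32,0]); print('timer',f.x,f.fun.round(1)); X=f.x
    t2=Z([(330,175,(.02,-.037,.066)),(412,215,(-.02,-.037,.066)),(213,330,(.02,.037,.066)),(297,368,(-.02,.037,.066))],165,290,8,'scene')
    # camera scene: left is +y
    f=fit(t2,[.46,.32,0]); print('timer sc',f.x,f.fun.round(1))
    f=fit(t+t2,[.46,.32,0]); print('timer both',f.x,f.fun.round(1)); X=f.x
    p=Z([(267,143,(0,.05,.055)),(525,115,(0,-.05,.055)),(298,183,(0,.05,0)),(535,150,(0,-.05,0))],140,185,8)
    f=fit(p,[.5,.35,0]); print('stop',f.x,f.fun.round(1))
    p2=Z([(115,300,(0,.05,.055)),(302,100,(0,-.05,.055)),(140,365,(0,.05,0))],165,290,8,'scene')
    f=fit(p2,[.5,.35,0]); print('stop sc',f.x,f.fun.round(1))
    f=fit(p+p2,[.5,.35,0]); print('stop both',f.x,f.fun.round(1))
    for c,uv in (('top',((408+.5)/8-.5+140,(362+.5)/8-.5+185)),('scene',((415+.5)/8-.5+165,(367+.5)/8-.5+290))): print('button z28',atz(c,[uv],.028))
E
python3 fit.py
```

```text
basket [ 0.5143 -0.2819 -1.1642] [ 0.2 -0.4 -0.   0.5 -0.  -0.2  0.8 -0.7 -0.1  0.3 -0.   0.2  0.1  1.
 -0.4 -1.  -0.2 -0.3 -0.2  0.5]
stand [0.5154 0.0601 2.5201] [  0.1   0.2  -0.  -47.1  -0.4  46.8   0.4  -0.2]
stand [0.4413 0.0761 0.1993] [-44.8  19.7   0.   -0.2  -0.    0.1  44.6 -19.5]
timer [0.4698 0.3276 0.5843] [-1.1 -0.8  0.2 -0.7  0.5  0.7  0.1  0.8]
timer sc [0.4702 0.3322 0.5932] [-0.4 -0.9  1.5 -0.1 -1.4 -0.1  0.4  1.2]
timer both [0.4702 0.33   0.5943] [-1.7 -1.1 -0.5 -1.2 -0.1  0.2 -0.5  0.5  0.3 -1.2  2.2 -0.4 -0.6 -0.4
  1.2  0.9]
stop [0.5245 0.3476 0.4752] [ 0.1 -0.  -1.4 -0.4  0.3  0.   0.6  0.4]
stop sc [0.5241 0.3516 0.484 ] [-0.4 -0.6  0.3 -0.4  0.1  2.1]
stop both [0.5246 0.3496 0.472 ] [-0.5 -0.3 -1.9 -0.6 -0.3 -0.2  0.1  0.3  0.1 -1.1  1.  -0.7  0.6  1.6]
button z28 [[0.4421 0.3109 0.028 ]]
button z28 [[0.4438 0.3116 0.028 ]]
```

```bash
python3 - <<'E'
from fit import *
s=Z([(340,195,(-.022,-.042,.205)),(245,340,(-.022,.042,.205)),(123,68,(.105,-.042,.19)),(25,210,(.105,.042,.19))],225,195,6)
# swapped y
for y0 in (2.,1.,.5,0,-1,1.5,-2):
    f=fit(s,[.48,.06,y0]); print('stand',f.x,f.cost,f.fun.round(1))
s=Z([(340,195,(-.022,.042,.205)),(245,340,(-.022,-.042,.205)),(123,68,(.105,.042,.19)),(25,210,(.105,-.042,.19))],225,195,6)
for c,u,L in s: print(atz('top',[u],L[2]))
from station import bot
for n in ('basket','stand'):
  pass
E
```

```text
stand [0.4729 0.0439 1.3619] 0.09431629815023812 [-0.  -0.1 -0.3 -0.   0.   0.2  0.3  0. ]
stand [0.4729 0.0439 1.3619] 0.09431629815024589 [-0.  -0.1 -0.3 -0.   0.   0.2  0.3  0. ]
stand [0.4729 0.0439 1.3619] 0.09431629815027831 [-0.  -0.1 -0.3 -0.   0.   0.2  0.3  0. ]Traceback (most recent call last):
  File "<stdin>", line 5, in <module>
  File "fit.py", line 7, in fit
    return least_squares(r,x0,loss='soft_l1')
    return func(*args, **kwargs)
    result = trf(vector_fun.fun, vector_fun.jac, x0, f0, J0, lb, ub, ftol, xtol,
                 gtol, max_nfev, x_scale, loss_function, tr_solver,
                 tr_options.copy(), verbose, callback=callback_wrapped)
    return trf_no_bounds(
        fun, jac, x0, f0, J0, ftol, xtol, gtol, max_nfev, x_scale,
        loss_function, tr_solver, tr_options, verbose, callback=callback)
    J = jac(x)
    self._update_jac()
    ~~~~~~~~~~~~~~~~^^
    self.J = self.jac_wrapped(xp_copy(self.x), f0=self.f)
             ~~~~~~~~~~~~~~~~^^^^^^^^^^^^^^^^^^^^^^^^^^^^
    J, dct = approx_derivative(
             ~~~~~~~~~~~~~~~~~^
        self.fu
[... 599 characters left out ...]
^^^^^^^^^^^^^^^^^^^^^
    return np.atleast_1d(self.fun(x))
                         ~~~~~~~~^^^
    return self.f(x, *self.args, **self.kwargs)
           ~~~~~~^^^^^^^^^^^^^^^^^^^^^^^^^^^^^^
  File "fit.py", line 6, in r
    def r(p): return np.concatenate([proj(c,w(p,L))[0]-uv for c,uv,L in obs])
                                     ~~~~^^^^^^^^^^
  File "h.py", line 12, in proj
    R,t,f,p=cam(c); X=np.atleast_2d(X); q=X@R.T+t; s=q[:,:2]/q[:,2:]; r2=(s**2).sum(1,keepdims=True)
            ~~~^^^
  File "h.py", line 7, in cam
    p=bot.camera_params(c); R=cv2.Rodrigues(np.array(p['rvec'],float))[0]; t=np.array(p['tvec'],float).ravel()
ValueError: time passes only in moves, steps and waits
```

```bash
python3 - <<'E'
import re
s=open('h.py').read()
s=s.replace("def cam(c):\n    p=bot.camera_params(c);","import pickle,os\ndef cam(c):\n    fn='cam_'+c+'.pkl'\n    if not os.path.exists(fn): pickle.dump(bot.camera_params(c),open(fn,'wb'))\n    p=pickle.load(open(fn,'rb'));")
s+='''
def toolR(ydeg):
    a=np.radians(ydeg); y=np.array([np.cos(a),np.sin(a),0]); x=np.array([0,0,-1.]); return np.c_[x,y,np.cross(x,y)]
from scipy.spatial.transform import Rotation as Ro, Slerp
def rows(wps,p0=None,R0=None,lin=.06,ang=10.):
    """wps: list of (tcp,R,n or None). prints rows (cm,deg)"""
    s=bot.get_state(); p=np.array(s['tool_pos']) if p0 is None else np.array(p0); R=np.array(s['tool_rot']) if R0 is None else R0
    out=[]
    for tp,tR,n in wps:
        tp=np.array(tp)
        rv=Ro.from_matrix(R.T@tR).as_rotvec(degrees=True)
        if n is None: n=int(np.ceil(max(np.linalg.norm(tp-p)/lin,np.linalg.norm(rv)/ang,1)))
        d=Ro.from_rotvec(rv/n,degrees=True).as_matrix(); st=(tp-p)/n
        for i in range(n):
            # target = exact interpolation; rounding handled by accumulating the rounded
            tgt=p+st*(n-i)/(n-i) if False else p+(tp-p)/(n-i)
            q=np.round(R.T@(tgt-p)*100,1); rr=np.round(Ro.from_matrix(R.T@tR).as_rotvec(degrees=True)/(n-i),1)
            out.append(q.tolist()+rr.tolist()); p=p+R@(q/100); R=R@Ro.from_rotvec(rr,degrees=True).as_matrix()
    for i in range(0,len(out),5): print([[ [v+0. for v in r] for r in out[i:i+5]]])
    print('end',p,R[:,1]); return p,R
'''
open('h.py','w').write(s)
E
python3 - <<'E'
from h import *
print(atz('top',[(325,222),(215,180)],0))
print(atz('top',[(255,195-0),(210,228)],.0))
rows([((.40,.42,.33),toolR(80),None),((.50,.12,.33),toolR(100),None),((.479,-.199,.17),toolR(113.3),None)])
E
```

```text
[[ 0.6214 -0.0827  0.    ]
 [ 0.6328  0.3104  0.    ]]
[[0.6294 0.1653 0.    ]
 [0.4744 0.2619 0.    ]]
[[[-2.1, -2.0, 3.8, -2.9, 0.0, 0.0], [-2.2, -2.2, 3.7, -2.9, 0.0, 0.0], [-2.1, -2.4, 3.5, -2.9, 0.0, 0.0], [-2.2, -2.6, 3.4, -2.9, 0.0, 0.0], [-2.1, -2.8, 3.3, -3.0, 0.0, 0.0]]]
[[[0.0, -4.6, 2.5, -3.3, 0.0, 0.0], [0.0, -4.8, 2.2, -3.3, 0.0, 0.0], [0.0, -4.9, 2.0, -3.3, 0.0, 0.0], [0.0, -5.0, 1.7, -3.4, 0.0, 0.0], [0.0, -5.1, 1.4, -3.3, 0.0, 0.0]]]
[[[0.0, -5.2, 1.1, -3.4, 0.0, 0.0], [2.7, -5.2, -1.3, -2.2, 0.0, 0.0], [2.7, -5.1, -1.5, -2.2, 0.0, 0.0], [2.6, -5.0, -1.7, -2.2, 0.0, 0.0], [2.7, -5.0, -1.8, -2.2, 0.0, 0.0]]]
[[[2.6, -4.9, -2.0, -2.2, 0.0, 0.0], [2.7, -4.9, -2.3, -2.3, 0.0, 0.0]]]
end [ 0.4789 -0.1994  0.1696] [-0.396   0.9182 -0.    ]
```

jog_arm:
  rows:
    - [[-2.1,-2.0,3.8,-2.9,0,0],[-2.2,-2.2,3.7,-2.9,0,0],[-2.1,-2.4,3.5,-2.9,0,0],[-2.2,-2.6,3.4,-2.9,0,0],[-2.1,-2.8,3.3,-3.0,0,0]]
  grip: 0.69
  newtons: 5

```text
time_s: 1.72
tool_pos: [0.4004, 0.4188, 0.3305]
tool_rot: [[0.0, 0.171, 0.985], [0.0, 0.985, -0.171], [-1.0, 0.0, 0.0]]
ft_force: [0.1, 0.4, 0.4]
finger_gap: 0.0453
```

jog_arm:
  rows:
    - [[0,-4.6,2.5,-3.3,0,0],[0,-4.8,2.2,-3.3,0,0],[0,-4.9,2.0,-3.3,0,0],[0,-5.0,1.7,-3.4,0,0],[0,-5.1,1.4,-3.3,0,0]]

```text
time_s: 2.35
tool_pos: [0.4839, 0.1682, 0.3299]
tool_rot: [[0.001, -0.117, 0.993], [0.001, 0.993, 0.117], [-1.0, 0.0, 0.001]]
ft_force: [0.6, 0.7, 0.0]
finger_gap: 0.0274
```

```bash
python3 - <<'E'
from h import *
im=snap('scene','s1.png'); im2=snap('top','t1.png'); print(bot.get_state()['q'])
cv2.imwrite('pics/s1z.png',cv2.resize(im[150:350,200:500,::-1],None,fx=2.6,fy=2.6,interpolation=cv2.INTER_CUBIC))
E
```

```text
[-0.7298  0.0023  0.3202  1.6323  0.0008  1.5059  1.2691]
```

View pics/s1z.png

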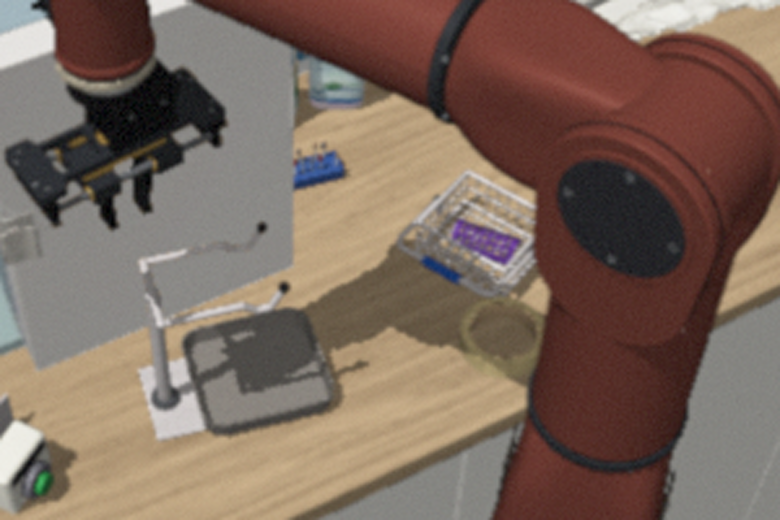

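View pics/t1.png

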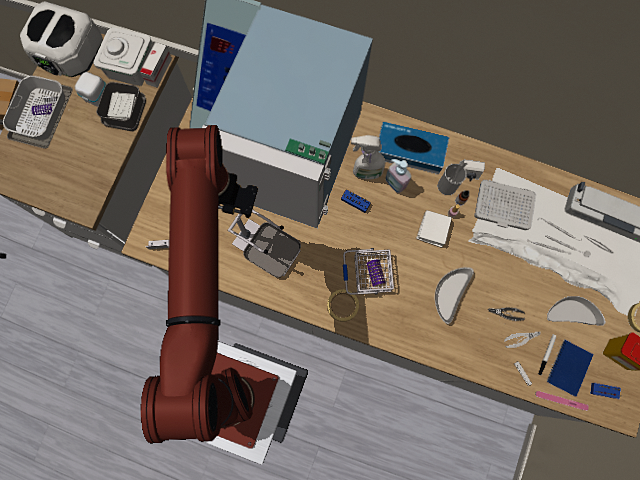

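```bash
python3 - <<'E'
from fit import *
k=2.6
s2=Z([(262,228,(-.022,-.042,.205)),(284,288,(-.022,.042,.205)),(143,265,(.105,-.042,.19)),(160,322,(.105,.042,.19))],200,150,k,'scene')
s=Z([(340,195,(-.022,-.042,.205)),(245,340,(-.022,.042,.205)),(123,68,(.105,-.042,.19)),(25,210,(.105,.042,.19))],225,195,6)
for o in (s,s2,s+s2):
  f=fit(o,[.473,.04,1.36]); print('stand',f.x,f.fun.round(1))
u=Z([(441,268,(0,0,0))],200,150,k,'scene')[0][1]; print('sleeve',atz('scene',[u],.045))
u=Z([(204,340,(0,0,0))],320,230,8,'top')[0][1]; print('sleeve top',atz('top',[u],.045))
rows([((.50,.12,.33),toolR(100),None),((.479,-.199,.17),toolR(113.3),None)])
E
```

```text
stand [0.4729 0.0439 1.3619] [-0.  -0.1 -0.3 -0.   0.   0.2  0.3  0. ]
stand [0.4743 0.0458 1.3531] [-0.  -0.1 -0.2  0.   0.  -0.9  0.2  1. ]
stand [0.4736 0.045  1.359 ] [-0.3 -0.4 -0.6 -0.4 -0.2 -0.2  0.  -0.4  0.3 -0.   0.3  0.   0.4 -0.6
  0.7  1.2]
sleeve [[ 0.4859 -0.2     0.045 ]]
sleeve top [[ 0.4792 -0.1993  0.045 ]]
[[[0.0, -4.5, 1.0, -3.8, 0.1, 0.1], [2.7, -5.2, -1.3, -2.2, 0.0, 0.0], [2.7, -5.1, -1.5, -2.2, 0.0, 0.0], [2.7, -5.1, -1.6, -2.2, 0.0, 0.0], [2.6, -5.0, -1.9, -2.2, 0.0, 0.0]]]
[[[2.7, -4.9, -2.0, -2.3, 0.0, 0.0], [2.6, -4.8, -2.2, -2.2, 0.0, 0.0]]]
end [ 0.4795 -0.199   0.1702] [-0.3953  0.9185  0.0007]
```

jog_arm:
  rows:
    - [[0,-4.5,1.0,-3.8,0,0],[2.7,-5.2,-1.3,-2.2,0,0],[2.7,-5.1,-1.5,-2.2,0,0],[2.7,-5.1,-1.6,-2.2,0,0],[2.6,-5.0,-1.9,-2.2,0,0]]

```text
time_s: 3.08
tool_pos: [0.4857, -0.0881, 0.222]
tool_rot: [[0.001, -0.331, 0.944], [0.0, 0.944, 0.331], [-1.0, 0.0, 0.001]]
ft_force: [-0.2, 0.6, -0.3]
finger_gap: 0.0268
```

jog_arm:
  rows:
    - [[2.7,-4.9,-2.0,-2.3,0,0],[2.6,-4.8,-2.2,-2.2,0,0],[0,0,0,0,0,0]]

```text
time_s: 3.45
tool_pos: [0.4782, -0.1963, 0.168]
tool_rot: [[-0.003, -0.397, 0.918], [-0.001, 0.918, 0.397], [-1.0, -0.0, -0.003]]
ft_force: [0.8, 1.1, 0.6]
finger_gap: 0.027
```

```bash
python3 - <<'E'
from h import *
s=bot.get_state(); print(s['q'],s['ft_force'])
im=snap('scene','s2.png'); im2=snap('top','t2.png')
cv2.imwrite('pics/s2z.png',cv2.resize(im[150:350,250:550,::-1],None,fx=2.6,fy=2.6,interpolation=cv2.INTER_CUBIC))
cv2.imwrite('pics/t2z.png',cv2.resize(im2[200:320,280:440,::-1],None,fx=5,fy=5,interpolation=cv2.INTER_CUBIC))
rows([((.479,-.199,.026),toolR(113.3),4)])
E
```

```text
[-0.3471  0.1051  0.6993  1.8851 -0.0707  1.1791  2.3555] [0.765  1.1463 0.6453]
[[[3.6, -0.1, -0.1, 0.1, 0.0, 0.0], [3.6, -0.2, -0.1, 0.1, 0.0, 0.0], [3.6, -0.1, -0.1, 0.1, 0.0, 0.0], [3.5, -0.2, -0.1, 0.1, 0.0, 0.0]]]
end [ 0.479  -0.1993  0.0265] [-0.3948  0.9187  0.0003]
```

View pics/s2z.png

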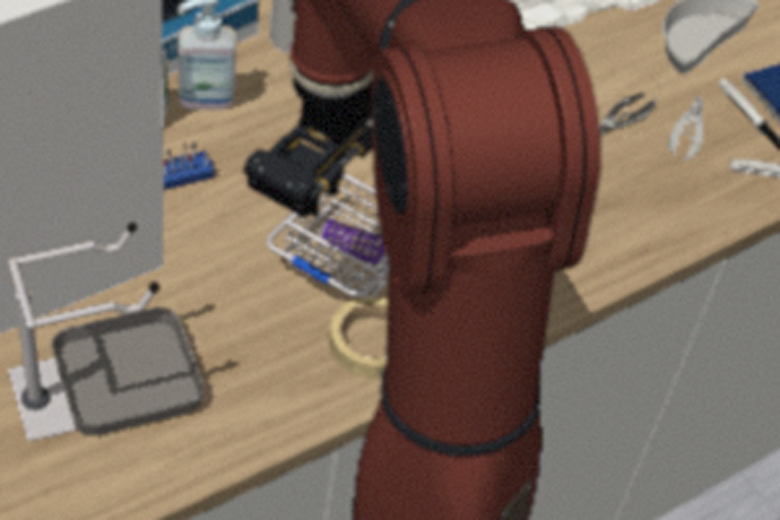

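View pics/t2z.png

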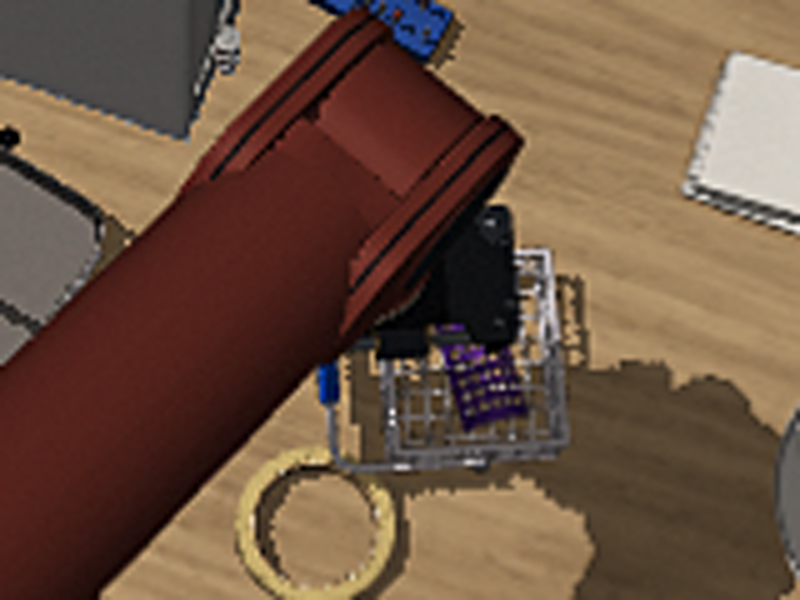

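jog_arm:
  rows:
    - [[3.6,-0.1,-0.1,0,0,0],[3.6,-0.2,-0.1,0,0,0],[3.6,-0.1,-0.1,0,0,0],[3.4,-0.1,0,0,0,0],[0,0,0,0,0,0]]

```text
time_s: 4.18
tool_pos: [0.4788, -0.1962, 0.0263]
tool_rot: [[-0.003, -0.404, 0.915], [0.001, 0.915, 0.404], [-1.0, 0.002, -0.003]]
ft_force: [0.9, -0.1, 0.6]
finger_gap: 0.0269
```

jog_arm:
  rows:
    - [[0,-0.3,-0.1,0,0,0],[0,0,0,0,0,0],[0,0,0,0,0,0]]

```text
time_s: 4.55
tool_pos: [0.4806, -0.2014, 0.0286]
tool_rot: [[0.002, -0.403, 0.915], [0.0, 0.915, 0.403], [-1.0, -0.001, 0.002]]
ft_force: [-0.6, -0.5, -0.1]
finger_gap: 0.0267
```

jog_arm:
  rows:
    - [[0,0,0,0,0,0],[0,0,0,0,0,0],[0,0,0,0,0,0],[0,0,0,0,0,0]]
  grip: 1
  newtons: 4

```text
time_s: 5.05
tool_pos: [0.4797, -0.2012, 0.0275]
tool_rot: [[-0.0, -0.403, 0.915], [0.0, 0.915, 0.403], [-1.0, 0.0, -0.0]]
ft_force: [-0.2, 2.9, -1.1]
finger_gap: 0.0127
```

jog_arm:
  rows:
    - [[-0.94,-0.05,0,0,0,0],[-0.93,-0.15,0,0,0,0],[-0.91,-0.24,0,0,0,0],[-0.88,-0.34,0,0,0,0],[-0.84,-0.43,0,0,0,0]]

```text
time_s: 5.68
tool_pos: [0.4849, -0.2126, 0.0733]
tool_rot: [[0.0, -0.403, 0.915], [0.0, 0.915, 0.403], [-1.0, 0.0, 0.0]]
ft_force: [0.2, 1.3, -1.2]
finger_gap: 0.0127
```

```bash
python3 - <<'E'
from h import *
im=snap('scene','s3.png'); im2=snap('top','t3.png'); print(bot.get_state()['ft_force'])
a=cv2.resize(im[180:330,270:420,::-1],(600,600),interpolation=cv2.INTER_CUBIC)
cv2.imwrite('pics/s3z.png',a)
E
```

```text
[-0.5014  0.9375  0.7591]
```

View pics/s3z.png

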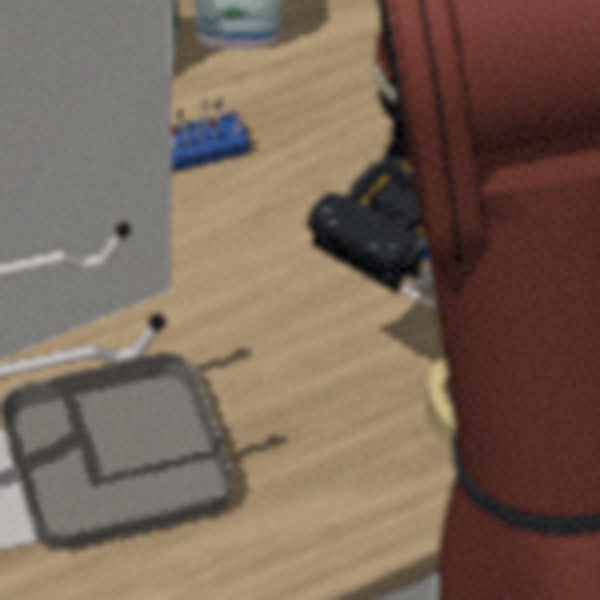

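Visible: the bail's silver arm at about (430,290), but the basket is hidden behind the arm. Forces are small, so I'll continue along the arc.

jog_arm:
  rows:
    - [[-0.79,-0.51,0,0,0,0],[-0.73,-0.59,0,0,0,0],[-0.67,-0.67,0,0,0,0],[-0.59,-0.73,0,0,0,0],[-0.51,-0.79,0,0,0,0]]

```text
time_s: 6.4
tool_pos: [0.4983, -0.2431, 0.106]
tool_rot: [[0.0, -0.402, 0.915], [0.0, 0.915, 0.402], [-1.0, -0.0, 0.0]]
ft_force: [-0.1, 2.1, 1.3]
finger_gap: 0.0124
```

jog_arm:
  rows:
    - [[-0.43,-0.84,0,0,0,0],[-0.34,-0.88,0,0,0,0],[-0.24,-0.91,0,0,0,0],[-0.15,-0.93,0,0,0,0],[-0.05,-0.94,0,0,0,0]]

```text
time_s: 7.02
tool_pos: [0.5163, -0.2844, 0.1175]
tool_rot: [[-0.0, -0.402, 0.915], [-0.0, 0.915, 0.402], [-1.0, -0.0, -0.0]]
ft_force: [-0.0, 0.8, 0.5]
finger_gap: 0.0128
```

```bash
python3 - <<'E'
from h import *
im=snap('scene','s4.png'); im2=snap('top','t4.png'); print(bot.get_state()['ft_force'])
cv2.imwrite('pics/t4z.png',cv2.resize(im2[200:320,280:440,::-1],None,fx=5,fy=5,interpolation=cv2.INTER_CUBIC))
E
```

```text
[1.4897 0.0111 0.9834]
```

View pics/t4z.png

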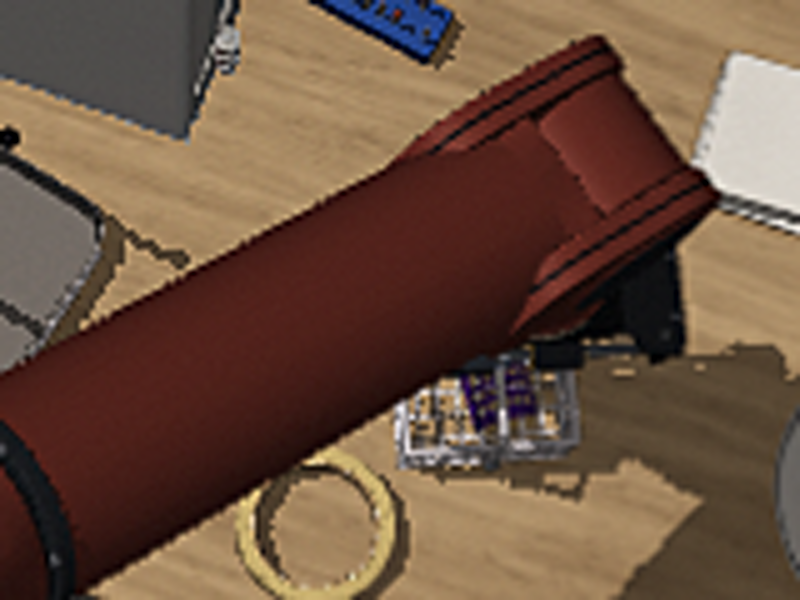

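View pics/s4.png

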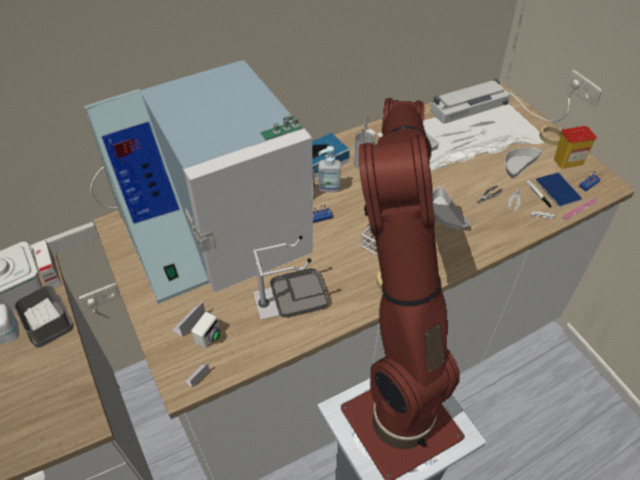

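```bash
python3 - <<'E'
import cv2
a=cv2.imread('pics/t4.png')[262:302,350:405];b=cv2.imread('pics/top0.png')[262:302,350:405]
r=lambda x:cv2.resize(x,None,fx=7,fy=7,interpolation=cv2.INTER_CUBIC)
cv2.imwrite('pics/cmp.png',cv2.hconcat([r(b),r(a)]))
E
```

```text
(no output)
```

View pics/cmp.png

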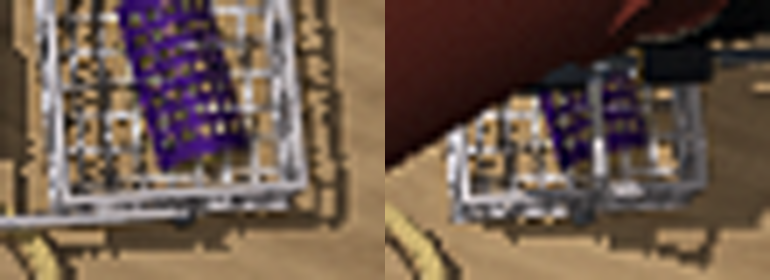

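jog_arm:
  rows:
    - [[0,0,0,0,0,0],[0,0,0,0,0,0],[-0.5,0,0,0,0,0],[-0.5,0,0,0,0,0],[-1.0,0,0,0,0,0]]
  newtons: 30

```text
time_s: 7.75
tool_pos: [0.5157, -0.2835, 0.1377]
tool_rot: [[-0.001, -0.403, 0.915], [0.0, 0.915, 0.403], [-1.0, 0.001, -0.001]]
ft_force: [0.9, -1.1, -3.1]
finger_gap: 0.012
```

jog_arm:
  rows:
    - [[-1.5,0,0,0,0,0],[-2,0,0,0,0,0],[-2,0,0,0,0,0],[-1.5,0,0,0,0,0],[-1.0,0,0,0,0,0]]

```text
time_s: 8.38
tool_pos: [0.5162, -0.2839, 0.2188]
tool_rot: [[0.001, -0.402, 0.915], [-0.0, 0.915, 0.402], [-1.0, -0.001, 0.001]]
ft_force: [-0.6, -0.6, -2.7]
finger_gap: 0.0119
```

```bash
python3 - <<'E'
from h import *
im=snap('scene','s5.png'); im2=snap('top','t5.png'); print(bot.get_state()['ft_force'])
cv2.imwrite('pics/s5z.png',cv2.resize(im[150:300,250:450,::-1],None,fx=4,fy=4,interpolation=cv2.INTER_CUBIC))
S=np.array([.4736,.045]);a=1.359;x=np.array([np.cos(a),np.sin(a)])
w=S-.06*x
rows([(np.r_[w,.217],toolR(np.degrees(a)),11),(np.r_[S,.217],toolR(np.degrees(a)),3)])
E
```

```text
[ 0.8073 -0.2679 -2.8095]
[[[0.0, 2.5, 0.5, 3.3, 0.0, 0.0], [0.0, 2.5, 0.4, 3.3, 0.0, 0.0], [0.0, 2.5, 0.2, 3.3, 0.0, 0.0], [0.0, 2.5, 0.1, 3.2, 0.0, 0.0], [0.0, 2.5, 0.0, 3.3, 0.0, 0.0]]]
[[[0.0, 2.5, -0.2, 3.2, 0.0, 0.0], [0.0, 2.5, -0.3, 3.3, 0.0, 0.0], [0.0, 2.5, -0.5, 3.2, 0.0, 0.0], [0.0, 2.4, -0.6, 3.3, 0.0, 0.0], [0.1, 2.4, -0.7, 3.2, 0.0, 0.0]]]
[[[0.0, 2.3, -0.9, 3.3, 0.1, 0.0], [0.0, 2.0, 0.0, 0.0, 0.0, 0.0], [0.0, 2.0, 0.0, 0.0, 0.0, 0.0], [0.0, 2.0, 0.0, 0.0, 0.0, 0.0]]]
end [0.4733 0.045  0.2175] [ 0.2108  0.9775 -0.0001]
```

View pics/s5z.png

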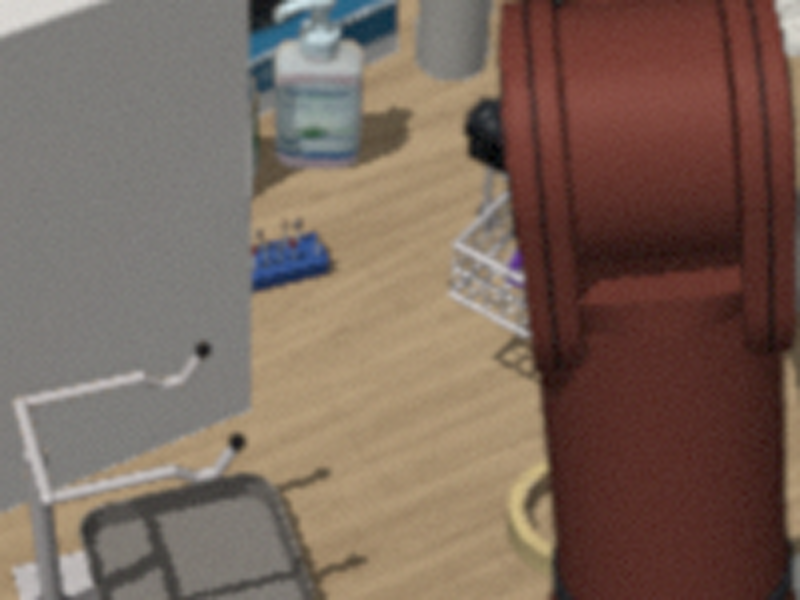

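View pics/t5.png

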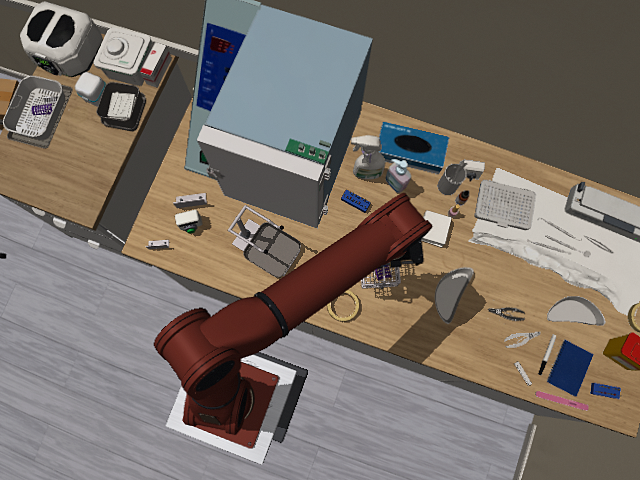

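jog_arm:
  rows:
    - [[0,1.5,0.3,2,0,0],[0,2.5,0.4,3.3,0,0],[0,2.5,0.3,3.3,0,0],[0,2.5,0.2,3.2,0,0],[0,2.5,0,3.3,0,0]]

```text
time_s: 9.1
tool_pos: [0.4919, -0.1694, 0.2169]
tool_rot: [[-0.001, -0.148, 0.989], [0.0, 0.989, 0.148], [-1.0, 0.0, -0.001]]
ft_force: [0.3, -0.8, -3.2]
finger_gap: 0.0119
```

jog_arm:
  rows:
    - [[0,2.5,-0.1,3.2,0,0],[0,2.5,-0.3,3.3,0,0],[0,2.5,-0.4,3.2,0,0],[0,2,-0.4,3.3,0,0],[0,1.5,-0.5,3,0,0]]

```text
time_s: 9.72
tool_pos: [0.4693, -0.06, 0.2169]
tool_rot: [[-0.001, 0.129, 0.992], [0.0, 0.992, -0.129], [-1.0, -0.0, -0.001]]
ft_force: [-0.1, 0.3, -2.4]
finger_gap: 0.0121
```

```bash
python3 - <<'E'
from h import *
im=snap('scene','s6.png'); s=bot.get_state();print(s['ft_force'],s['tool_pos'],s['q'])
cv2.imwrite('pics/s6z.png',cv2.resize(im[180:330,230:430,::-1],None,fx=4,fy=4,interpolation=cv2.INTER_CUBIC))
S=np.array([.4736,.045]);a=1.359;x=np.array([np.cos(a),np.sin(a)])
w=S-.055*x
rows([(np.r_[w,.219],toolR(np.degrees(a)),2),(np.r_[S,.219],toolR(np.degrees(a)),3)])
E
```

```text
[-0.6636  2.6325 -3.0171] [ 0.469  -0.0581  0.2168] [-0.5153 -0.0543  0.5322  1.9083  0.028   1.2818  1.4485]
[[[-0.1, 2.4, -0.7, 2.3, 0.0, 0.0], [-0.1, 2.4, -0.7, 2.4, -0.1, 0.0], [0.0, 1.8, 0.0, 0.0, 0.0, 0.0], [0.0, 1.8, 0.0, 0.0, 0.0, 0.0], [0.0, 1.9, 0.0, 0.0, 0.0, 0.0]]]
end [0.474  0.0452 0.2189] [0.211  0.9775 0.0005]
```

View pics/s6z.png

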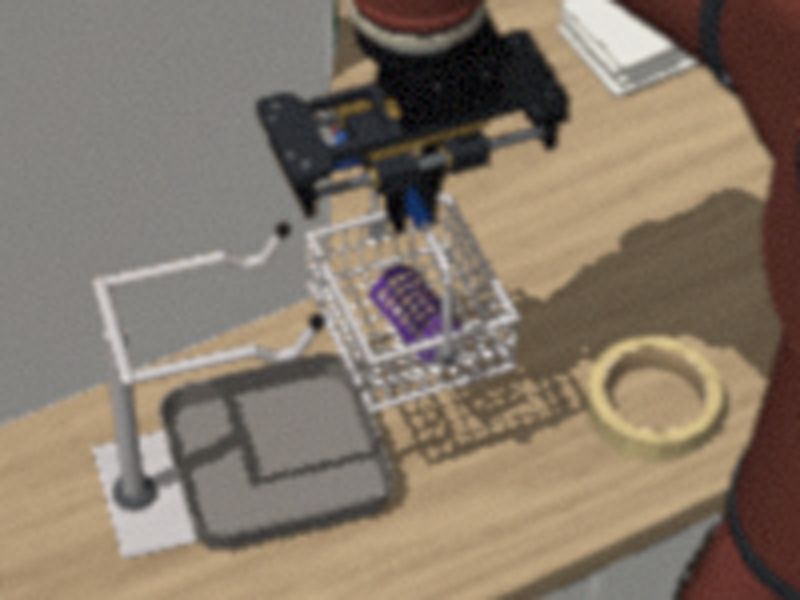

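jog_arm:
  rows:
    - [[-0.1,1.5,-0.5,2.3,0,0],[-0.1,1.5,-0.5,2.4,0,0],[0,1.8,-0.4,0,0,0]]

```text
time_s: 10.15
tool_pos: [0.464, -0.0116, 0.2191]
tool_rot: [[-0.001, 0.21, 0.978], [-0.0, 0.978, -0.21], [-1.0, -0.0, -0.001]]
ft_force: [1.1, -0.4, -3.1]
finger_gap: 0.0119
```

```bash
python3 - <<'E'
from h import *
s=bot.get_state();print(s['ft_force'],s['tool_pos'],s['tool_rot'][:,1])
S=np.array([.4736,.045]);a=1.359
rows([(np.r_[S,.219],toolR(np.degrees(a)),4)])
E
```

```text
[ 1.1463 -0.366  -3.0944] [ 0.464  -0.0116  0.2191] [ 0.2096  0.9778 -0.0003]
[[[0.0, 1.4, -0.1, 0.0, 0.0, 0.0], [0.0, 1.4, 0.0, 0.0, 0.0, 0.0], [0.0, 1.5, -0.1, 0.0, 0.0, 0.0], [0.0, 1.4, 0.0, 0.0, 0.0, 0.0]]]
end [0.474  0.0446 0.2191] [ 0.2096  0.9778 -0.0003]
```

jog_arm:
  rows:
    - [[0,1.4,-0.1,0,0,0],[0,1.4,0,0,0,0],[0,1.5,-0.1,0,0,0],[0,1.4,0,0,0,0],[0,0,0,0,0,0]]

```text
time_s: 10.78
tool_pos: [0.4745, 0.046, 0.2194]
tool_rot: [[-0.0, 0.207, 0.978], [-0.0, 0.978, -0.207], [-1.0, -0.0, -0.0]]
ft_force: [-0.2, -0.5, -2.5]
finger_gap: 0.0122
```

```bash
python3 - <<'E'
from h import *
im=snap('scene','s7.png'); s=bot.get_state();print(s['ft_force'],s['tool_pos'],s['tool_rot'][:,1])
cv2.imwrite('pics/s7z.png',cv2.resize(im[180:330,220:420,::-1],None,fx=4,fy=4,interpolation=cv2.INTER_CUBIC))
im=snap('top','t7.png')
cv2.imwrite('pics/t7z.png',cv2.resize(im[180:300,210:370,::-1],None,fx=5,fy=5,interpolation=cv2.INTER_CUBIC))
E
```

```text
[-0.4962 -0.1712 -2.1931] [0.4743 0.045  0.2194] [ 0.2083  0.9781 -0.0006]
```

View pics/s7z.png

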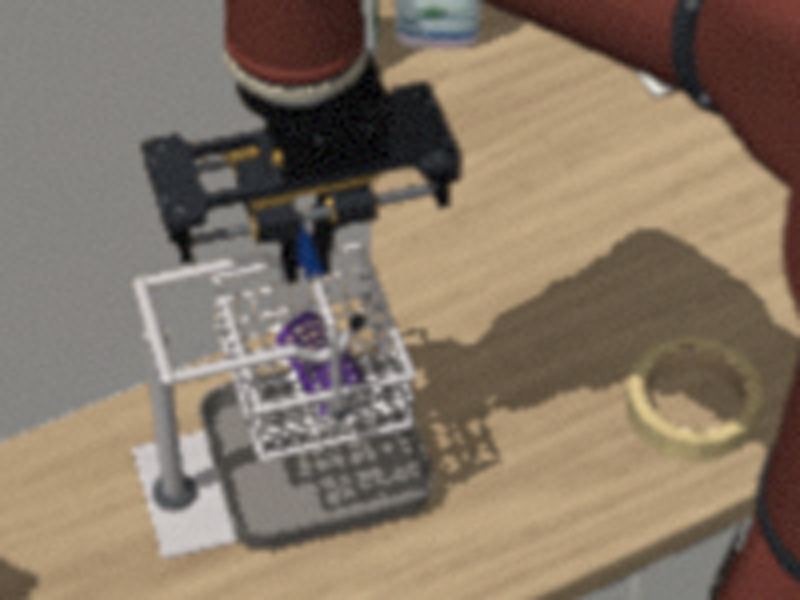

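View pics/t7z.png

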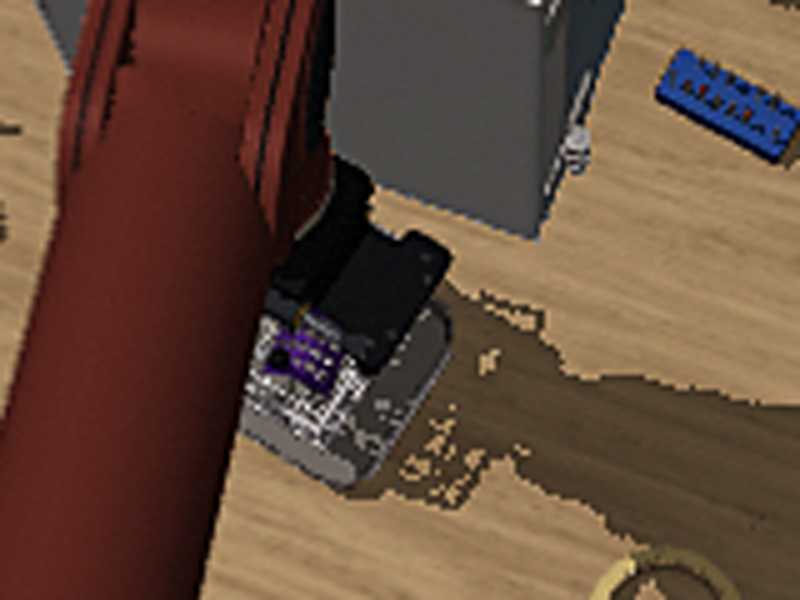

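jog_arm:
  rows:
    - [[1,0,0,0,0,0],[1.2,0,0,0,0,0],[1.2,0,0,0,0,0],[1,0,0,0,0,0],[0,0,0,0,0,0]]

```text
time_s: 11.5
tool_pos: [0.4737, 0.0446, 0.1746]
tool_rot: [[-0.002, 0.209, 0.978], [-0.001, 0.978, -0.209], [-1.0, -0.001, -0.002]]
ft_force: [-0.8, 0.1, -2.8]
finger_gap: 0.0118
```

jog_arm:
  rows:
    - [[0.3,0,0,0,0,0],[0.2,0,0,0,0,0],[0,0,0,0,0,0]]

```text
time_s: 11.88
tool_pos: [0.4743, 0.0448, 0.1706]
tool_rot: [[0.0, 0.209, 0.978], [0.0, 0.978, -0.209], [-1.0, 0.0, 0.0]]
ft_force: [-0.4, -0.5, -3.0]
finger_gap: 0.0116
```

jog_arm:
  rows:
    - [[0.2,0,0,0,0,0],[0.1,0,0,0,0,0],[0,0,0,0,0,0]]

```text
time_s: 12.25
tool_pos: [0.4743, 0.0448, 0.1675]
tool_rot: [[-0.0, 0.209, 0.978], [-0.0, 0.978, -0.209], [-1.0, -0.0, -0.0]]
ft_force: [0.1, 0.1, -2.7]
finger_gap: 0.0121
```

jog_arm:
  rows:
    - [[0.1,0,0,0,0,0],[0,0,0,0,0,0]]

```text
time_s: 12.5
tool_pos: [0.4744, 0.0448, 0.167]
tool_rot: [[0.0, 0.209, 0.978], [0.0, 0.978, -0.209], [-1.0, 0.0, 0.0]]
ft_force: [-3.0, -1.0, 4.8]
finger_gap: 0.0122
```

```bash
python3 - <<'E'
from h import *
im=snap('scene','s8.png'); s=bot.get_state();print(s['ft_force'],s['tool_pos'],s['tool_rot'][:,1])
cv2.imwrite('pics/s8z.png',cv2.resize(im[200:320,230:390,::-1],None,fx=5,fy=5,interpolation=cv2.INTER_CUBIC))
E
```

```text
[-2.3919 -1.34    3.4531] [0.4744 0.0448 0.167 ] [0.2092 0.9779 0.0003]
```

View pics/s8z.png

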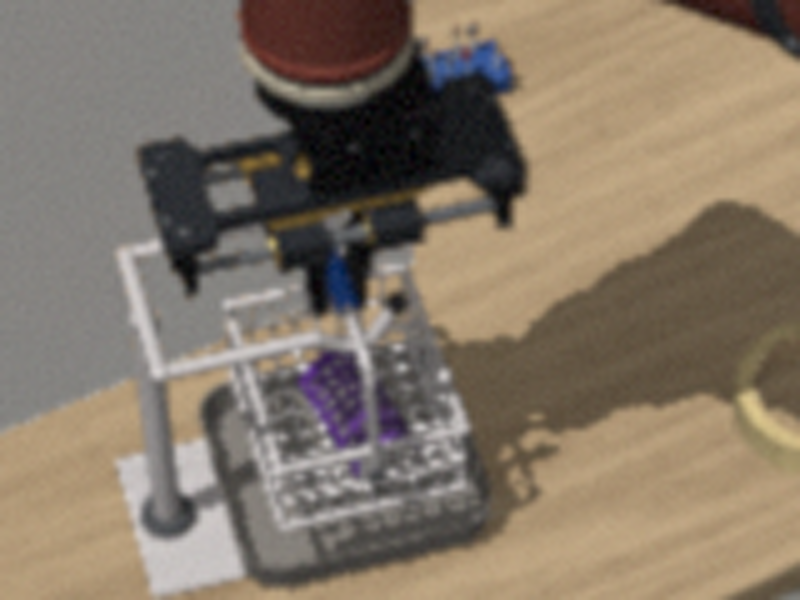

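jog_arm:
  rows:
    - [[-0.1,0,0,0,0,0],[0,0,0,0,0,0],[0,0,0,0,0,0]]
  newtons: 3

```text
time_s: 12.92
tool_pos: [0.4743, 0.0448, 0.1674]
tool_rot: [[-0.0, 0.209, 0.978], [-0.0, 0.978, -0.209], [-1.0, -0.0, -0.0]]
ft_force: [-0.4, 0.9, -3.2]
finger_gap: 0.0131
```

jog_arm:
  rows:
    - [[0,0,0,0,0,0],[0,0,0,0,0,0],[0,0,0,0,0,0],[0,0,0,0,0,0]]
  grip: 0.6

```text
time_s: 13.42
tool_pos: [0.4743, 0.0448, 0.1676]
tool_rot: [[0.0, 0.209, 0.978], [-0.0, 0.978, -0.209], [-1.0, 0.0, 0.0]]
ft_force: [0.2, 0.6, 0.5]
finger_gap: 0.0343
```

```bash
python3 - <<'E'
from h import *
im=snap('scene','s9.png'); s=bot.get_state();print(s['ft_force'],s['tool_pos'],s['finger_gap'])
cv2.imwrite('pics/s9z.png',cv2.resize(im[200:320,230:390,::-1],None,fx=5,fy=5,interpolation=cv2.INTER_CUBIC))
E
```

```text
[ 0.3773 -1.3601  0.6395] [0.4743 0.0448 0.1676] 0.03451083261085372
```

View pics/s9z.png

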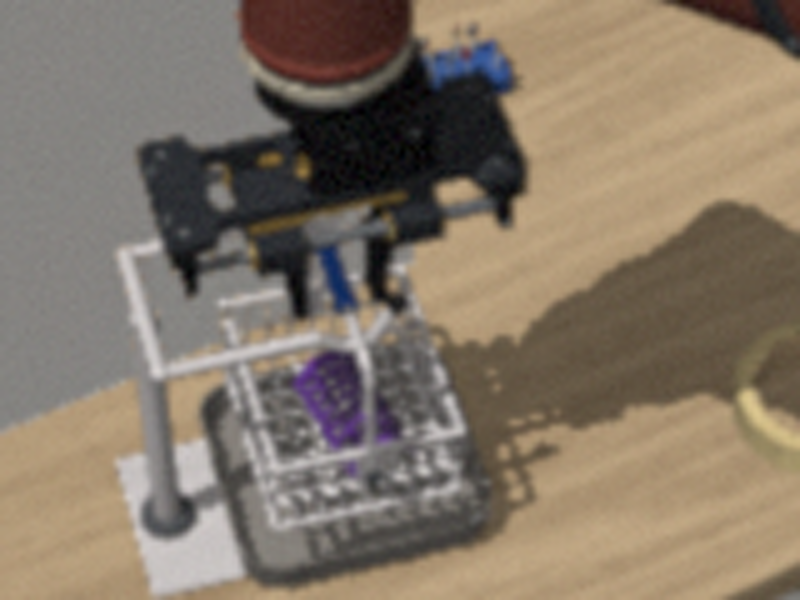

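jog_arm:
  rows:
    - [[-1,0,0,0,0,0],[-2,0,0,0,0,0],[-4,0,0,0,0,0],[-4,0,0,0,0,0],[-4,0,0,0,0,0]]

```text
time_s: 14.1
tool_pos: [0.4742, 0.0447, 0.3197]
tool_rot: [[0.001, 0.209, 0.978], [0.0, 0.978, -0.209], [-1.0, 0.0, 0.001]]
ft_force: [0.7, 1.3, -0.8]
finger_gap: 0.0346
```

```bash
python3 - <<'E'
from h import *
im=snap('scene','s10.png'); s=bot.get_state();print(s['ft_force'],s['tool_pos'],s['q'])
cv2.imwrite('pics/s10z.png',cv2.resize(im[200:320,230:390,::-1],None,fx=5,fy=5,interpolation=cv2.INTER_CUBIC))
im=snap('top','t10.png')
cv2.imwrite('pics/t10z.png',cv2.resize(im[180:300,210:370,::-1],None,fx=5,fy=5,interpolation=cv2.INTER_CUBIC))
E
```

```text
[1.1931 0.4456 5.4077] [0.4758 0.045  0.3249] [-0.6196 -0.0873  0.4058  1.7204  0.0336  1.4942  1.1424]
```

View pics/s10z.png

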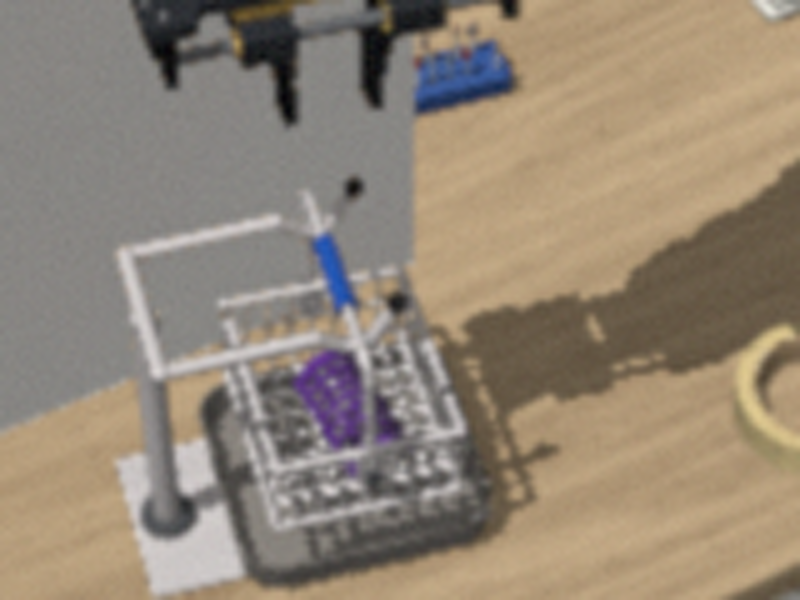

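View pics/t10z.png

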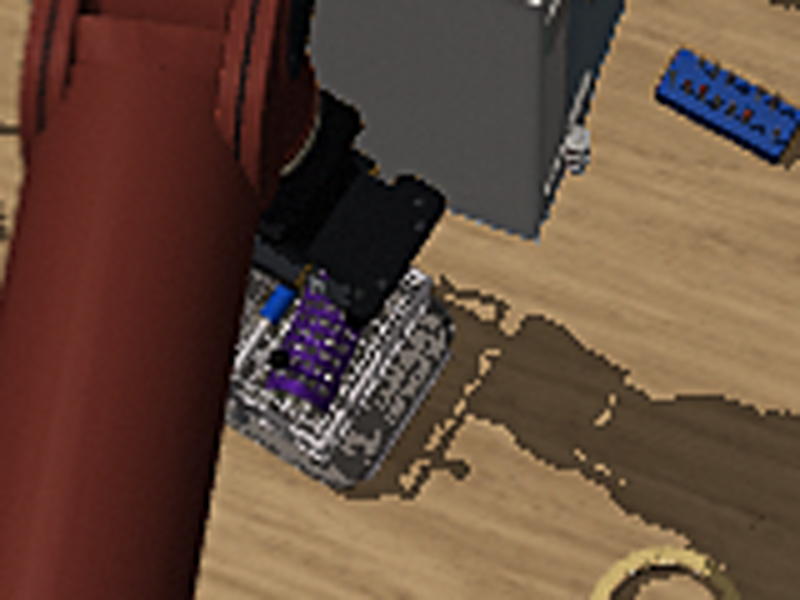

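```bash
python3 - <<'E'
from h import *
s=bot.get_state();print(s['ft_force'],s['tool_pos'])
a=.475;n=np.array([np.cos(a),np.sin(a)]);B=np.array([.443,.3112]);R=toolR(np.degrees(a)+90)
P0=B-n*.0415
rows([(np.r_[P0,.30],R,None),(np.r_[P0,.10],R,4),(np.r_[P0,.016],R,3)],lin=.04,ang=6)
E
```

```text
[0.9523 1.1585 0.3175] [0.476  0.0449 0.3225]
[[[0.3, 3.2, -1.7, -5.6, 0.1, 0.0], [0.3, 3.4, -1.4, -5.6, 0.1, 0.0], [0.3, 3.5, -1.1, -5.6, 0.0, 0.0], [0.3, 3.6, -0.7, -5.6, 0.1, 0.0], [0.4, 3.7, -0.3, -5.6, 0.0, 0.0]]]
[[[0.3, 3.7, 0.0, -5.6, 0.1, 0.0], [0.4, 3.6, 0.4, -5.7, 0.0, -0.1], [5.0, 0.0, 0.0, 0.0, 0.0, 0.0], [5.0, 0.0, 0.0, 0.0, 0.0, 0.0], [5.0, 0.0, 0.0, 0.0, 0.0, 0.0]]]
[[[5.0, 0.0, 0.0, 0.0, 0.0, 0.0], [2.8, 0.0, 0.0, 0.0, 0.0, 0.0], [2.8, 0.0, 0.0, 0.0, 0.0, 0.0], [2.8, 0.0, 0.0, 0.0, 0.0, 0.0]]]
end [0.4066 0.2922 0.0158] [-0.4574  0.8893  0.    ]
```

jog_arm:
  rows:
    - [[0.3,3.2,-1.7,-5.6,0,0],[0.3,3.4,-1.4,-5.6,0,0],[0.3,3.5,-1.1,-5.6,0,0],[0.3,3.6,-0.7,-5.6,0,0],[0.4,3.7,-0.3,-5.6,0,0]]
  grip: 1
  newtons: 15

```text
time_s: 14.82
tool_pos: [0.4236, 0.2235, 0.3014]
tool_rot: [[0.0, -0.28, 0.96], [0.0, 0.96, 0.28], [-1.0, 0.0, 0.0]]
ft_force: [0.9, -0.4, -0.7]
finger_gap: 0.0014
```

jog_arm:
  rows:
    - [[0.3,3.7,0,-5.6,0,0],[0.4,3.6,0.4,-5.7,0,0],[4,0,0,0,0,0],[5,0,0,0,0,0],[5,0,0,0,0,0]]

```text
time_s: 15.45
tool_pos: [0.4043, 0.2932, 0.1529]
tool_rot: [[0.0, -0.461, 0.888], [0.0, 0.888, 0.461], [-1.0, 0.0, 0.0]]
ft_force: [-0.1, -0.7, 0.4]
finger_gap: 0.0002
```

```bash
python3 - <<'E'
from h import *
s=bot.get_state();print(s['ft_force'],s['tool_pos'],s['q'],s['finger_gap'])
im=snap('scene','s11.png'); im=im[:,:,::-1]
cv2.imwrite('pics/s11z.png',cv2.resize(im[270:390,150:310],None,fx=5,fy=5,interpolation=cv2.INTER_CUBIC))
a=.475;n=np.array([np.cos(a),np.sin(a)]);B=np.array([.443,.3112]);R=toolR(np.degrees(a)+90)
P0=B-n*.0415
rows([(np.r_[P0,.016],R,4)])
E
```

```text
[-0.0936 -0.6797  0.3742] [0.4043 0.2932 0.1529] [-0.8669  0.076   0.158   1.9225 -0.0131  1.1436  1.3457] 0.00020028607524742986
[[[3.3, 0.0, 0.1, 0.1, -0.1, 0.0], [3.2, 0.0, 0.2, 0.0, -0.1, 0.0], [3.3, 0.0, 0.1, 0.1, -0.1, 0.1], [3.2, 0.0, 0.2, 0.0, -0.2, 0.0]]]
end [0.4063 0.2928 0.0164] [-0.4575  0.8892 -0.0007]
```

View pics/s11z.png

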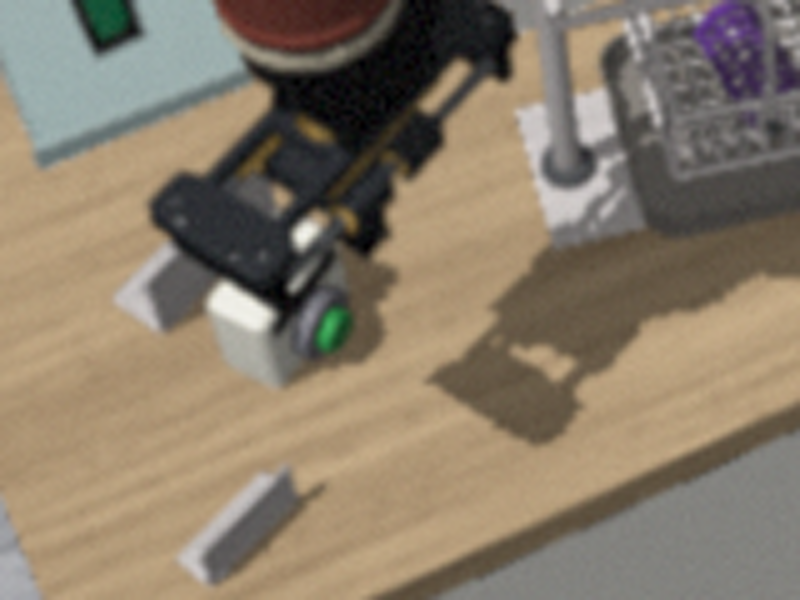

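jog_arm:
  rows:
    - [[3.3,0,0.1,0,0,0],[3.2,0,0.1,0,0,0],[3.3,0,0.1,0,0,0],[3.2,0,0.2,0,0,0],[0,0,0,0,0,0]]

```text
time_s: 16.12
tool_pos: [0.4079, 0.294, 0.0232]
tool_rot: [[-0.003, -0.459, 0.888], [-0.003, 0.888, 0.459], [-1.0, -0.001, -0.004]]
ft_force: [0.2, 0.3, 0.1]
finger_gap: 0.0002
```

```bash
python3 - <<'E'
from h import *
s=bot.get_state();print(s['ft_force'],s['tool_pos'])
im=snap('scene','s12.png')[:,:,::-1]
cv2.imwrite('pics/s12z.png',cv2.resize(im[280:370,160:280],None,fx=6.6,fy=6.6,interpolation=cv2.INTER_CUBIC))
E
```

```text
[0.154  0.2578 0.0551] [0.4079 0.294  0.0232]
```

View pics/s12z.png

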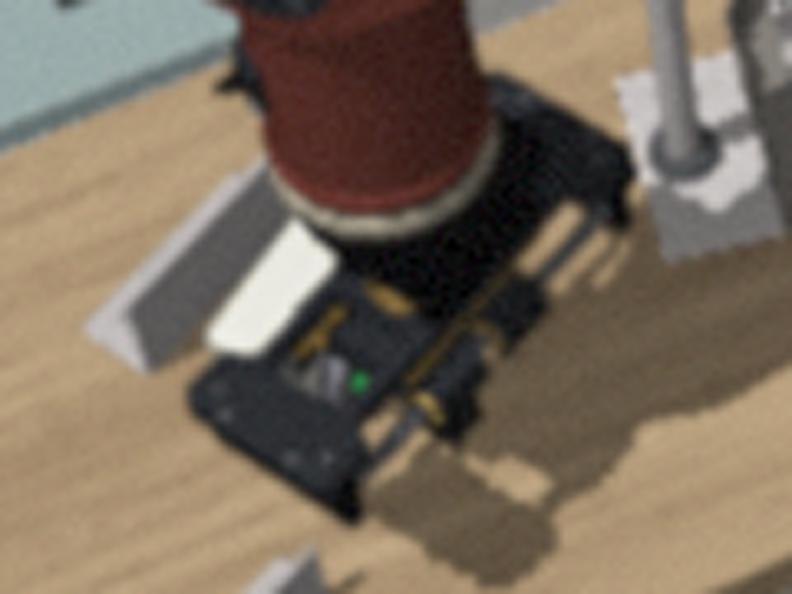

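jog_arm:
  rows:
    - [[0.5,0,0,0,0,0],[0,0,0.5,0,0,0],[0,0,0.5,0,0,0],[0,0,0.5,0,0,0],[0,0,0.5,0,0,0]]

```text
time_s: 16.8
tool_pos: [0.4273, 0.3035, 0.0197]
tool_rot: [[0.0, -0.457, 0.889], [0.0, 0.889, 0.457], [-1.0, 0.0, 0.0]]
ft_force: [0.0, 0.1, 0.3]
finger_gap: 0.001
```

jog_arm:
  rows:
    - [[0,0,0.4,0,0,0],[0,0,0.5,0,0,0],[0,0,0.5,0,0,0],[0,0,0.5,0,0,0],[0,0,0.5,0,0,0]]

```text
time_s: 17.42
tool_pos: [0.4485, 0.3144, 0.0195]
tool_rot: [[0.0, -0.458, 0.889], [-0.0, 0.889, 0.458], [-1.0, -0.0, -0.0]]
ft_force: [-1.2, -0.1, -0.2]
finger_gap: 0.0003
```

```bash
python3 - <<'E'
from h import *
s=bot.get_state();print(s['ft_force'],s['tool_pos'])
im=snap('scene','s13.png')[:,:,::-1]
cv2.imwrite('pics/s13z.png',cv2.resize(im[280:370,160:280],None,fx=6.6,fy=6.6,interpolation=cv2.INTER_CUBIC))
E
```

```text
[-1.1895 -0.1288 -0.1994] [0.4485 0.3144 0.0195]
```

View pics/s13z.png

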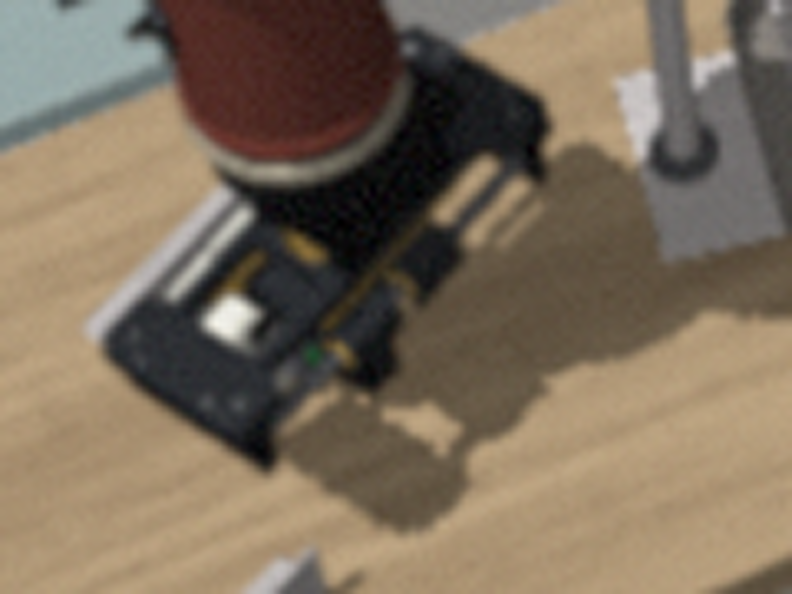

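jog_arm:
  rows:
    - [[0,0,0.4,0,0,0],[0,0,0.4,0,0,0],[0,0,0.4,0,0,0],[0,0,0.3,0,0,0],[0,0,0.2,0,0,0]]

```text
time_s: 18.1
tool_pos: [0.4629, 0.3221, 0.0195]
tool_rot: [[-0.001, -0.458, 0.889], [-0.0, 0.889, 0.458], [-1.0, 0.0, -0.001]]
ft_force: [-7.5, -0.5, 4.0]
finger_gap: 0.0004
```

jog_arm:
  rows:
    - [[0,0,0.1,0,0,0],[0,0,0.1,0,0,0],[0,0,0.1,0,0,0]]

```text
time_s: 18.48
tool_pos: [0.4634, 0.3229, 0.0193]
tool_rot: [[-0.005, -0.458, 0.889], [-0.002, 0.889, 0.458], [-1.0, 0.0, -0.005]]
ft_force: [-14.9, -4.5, 10.3]
finger_gap: 0.0007
```

```bash
python3 - <<'E'
from h import *
s=bot.get_state();print(s['ft_force'],s['moment'],s['tool_pos'])
im=snap('scene','s14.png')[:,:,::-1]
a=cv2.resize(im[280:370,150:270],None,fx=6.6,fy=6.6,interpolation=cv2.INTER_CUBIC)
cv2.imwrite('pics/s14z.png',a)
im=snap('top','t14.png')[:,:,::-1]
cv2.imwrite('pics/t14z.png',cv2.resize(im[170:260,130:250],None,fx=6.6,fy=6.6,interpolation=cv2.INTER_CUBIC))
E
```

```text
[-14.904   -4.477   10.2656] [-1.0481  3.1153  0.1539] [0.4634 0.3229 0.0193]
```

View pics/s14z.png

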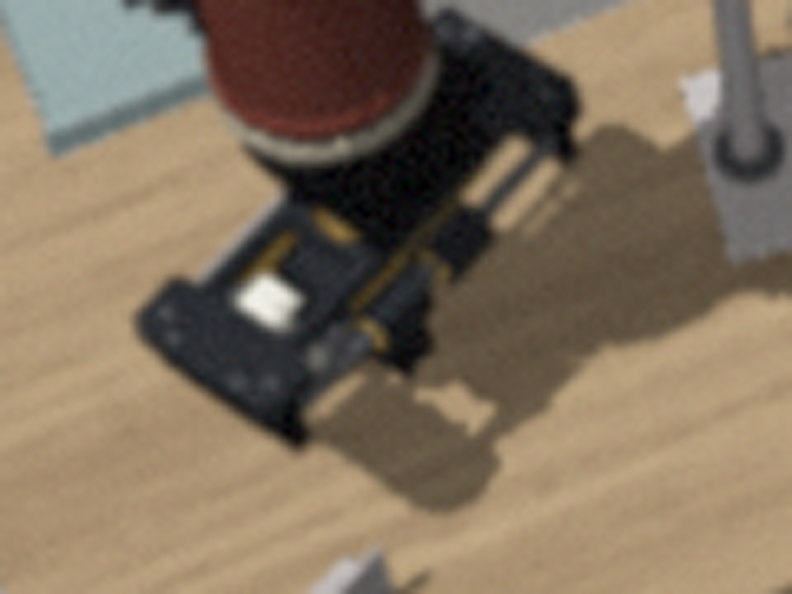

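View pics/t14z.png

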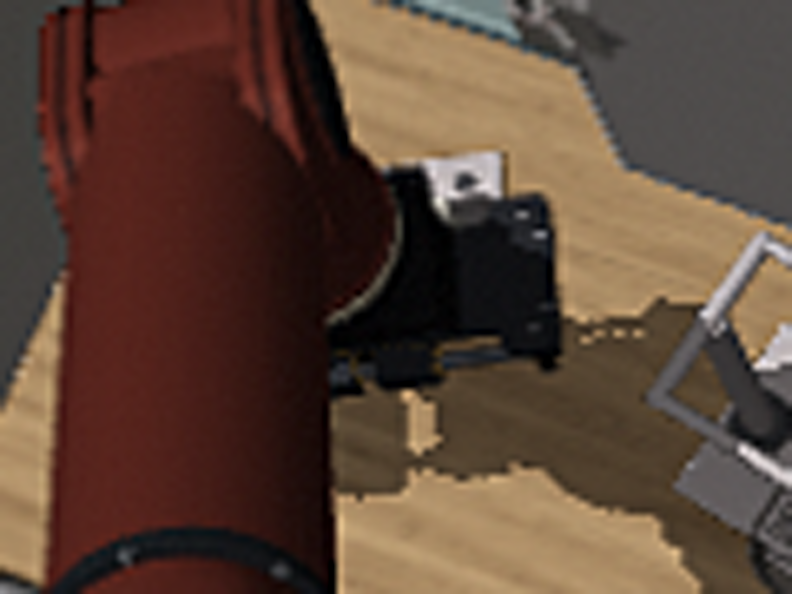

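jog_arm:
  rows:
    - [[0,0,-0.2,0,0,0],[0,0,-0.2,0,0,0]]

```text
time_s: 18.82
tool_pos: [0.4616, 0.3218, 0.0193]
tool_rot: [[-0.001, -0.458, 0.889], [-0.0, 0.889, 0.458], [-1.0, 0.0, -0.001]]
ft_force: [-4.4, 0.3, -1.2]
finger_gap: 0.0002
```

jog_arm:
  rows:
    - [[0,0,-0.3,0,0,0],[0,0,-0.7,0,0,0],[0,0,-1,0,0,0],[0,0,-2,0,0,0],[0,0,-2,0,0,0]]

```text
time_s: 19.45
tool_pos: [0.4086, 0.2936, 0.0197]
tool_rot: [[0.001, -0.457, 0.889], [0.0, 0.889, 0.457], [-1.0, -0.0, 0.001]]
ft_force: [-0.3, 1.0, 0.9]
finger_gap: 0.0003
```

```bash
python3 - <<'E'
from h import *
s=bot.get_state();print(s['ft_force'],s['moment'],s['tool_pos'])
im=snap('scene','s15.png')[:,:,::-1]
a=cv2.resize(im[280:370,150:270],None,fx=6.6,fy=6.6,interpolation=cv2.INTER_CUBIC)
cv2.imwrite('pics/s15z.png',a)
E
```

```text
[-0.3053  0.9536  0.9226] [ 0.1056  0.0503 -0.0086] [0.4086 0.2936 0.0197]
```

View pics/s15z.png

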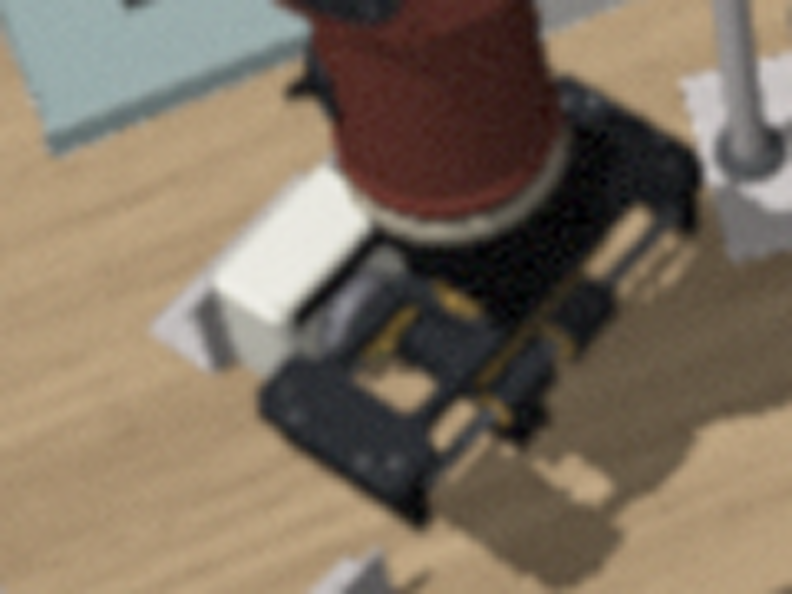

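jog_arm:
  rows:
    - [[0,0,-1,0,0,0],[-5,0,-1,0,0,0],[-6,-2,-1,0,0,0],[-6,-5,0,0,0,0],[-4,-5,0,0,0,0]]

```text
time_s: 20.12
tool_pos: [0.4329, 0.1838, 0.2177]
tool_rot: [[0.002, -0.459, 0.888], [0.002, 0.888, 0.459], [-1.0, 0.0, 0.003]]
ft_force: [1.6, 1.4, -0.9]
finger_gap: 0.0007
```

jog_arm:
  rows:
    - [[0,-6,0,0,0,0],[0,-6,0,0,0,0],[0,-4,0,0,0,0]]

```text
time_s: 20.5
tool_pos: [0.5065, 0.0389, 0.2157]
tool_rot: [[0.002, -0.455, 0.89], [-0.0, 0.89, 0.455], [-1.0, -0.001, 0.001]]
ft_force: [0.2, 1.2, -0.0]
finger_gap: 0.0004
```

```bash
python3 - <<'E'
from h import *
s=bot.get_state();print(s['ft_force'],s['tool_pos'])
im=snap('scene','s16.png')[:,:,::-1]
cv2.imwrite('pics/s16z.png',cv2.resize(im[290:360,165:245],None,fx=8,fy=8,interpolation=cv2.INTER_CUBIC))
im=snap('top','t16.png')[:,:,::-1]
cv2.imwrite('pics/t16z.png',cv2.resize(im[185:255,140:220],None,fx=8,fy=8,interpolation=cv2.INTER_CUBIC))
E
```

```text
[ 0.16    1.15   -0.0417] [0.5065 0.0389 0.2157]
```

View pics/s16z.png

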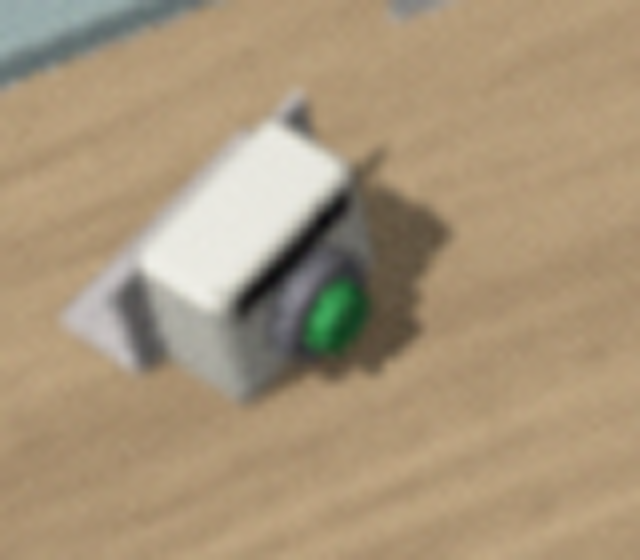

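View pics/t16z.png

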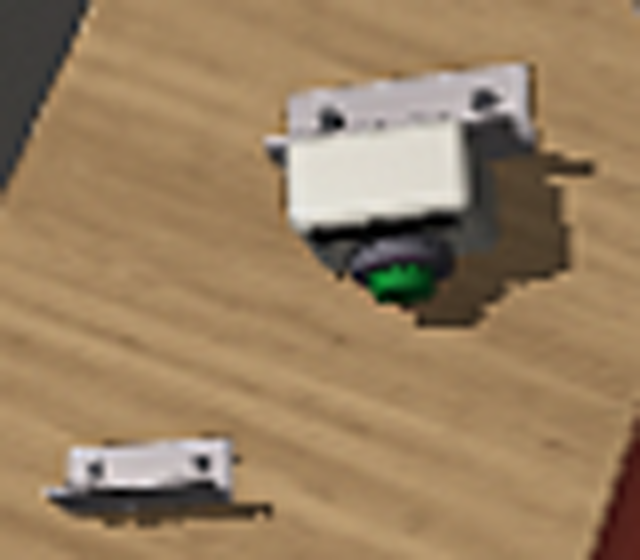

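View pics/s16.png

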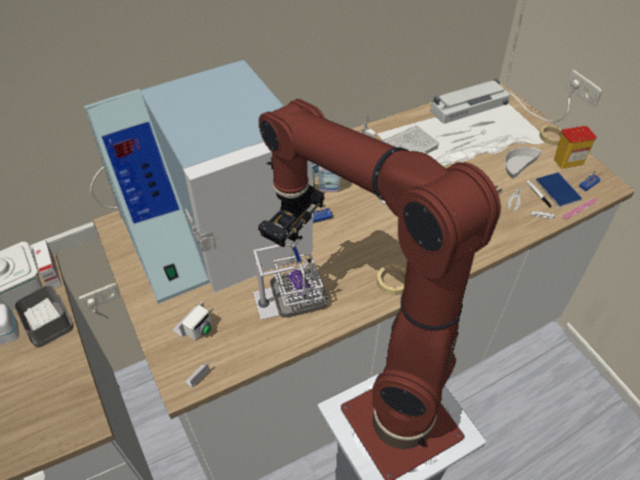

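jog_arm:
  rows:
    - [[-2,0,0,0,0,0],[-4,0,0,0,0,0],[-4,0,0,0,0,0]]

```text
time_s: 20.98
tool_pos: [0.5051, 0.0425, 0.3163]
tool_rot: [[-0.0, -0.458, 0.889], [0.0, 0.889, 0.458], [-1.0, 0.0, 0.0]]
ft_force: [0.6, 0.2, 0.6]
finger_gap: 0.0004
```

```bash
python3 - <<'E'
from fit import *
t=Z([(288,150,(.02,.037,.066)),(460,122,(.02,-.037,.066)),(470,203,(-.02,-.037,.066)),(290,232,(-.02,.037,.066))],140,185,8)
t2=Z([(275,122,(.02,-.037,.066)),(358,170,(-.02,-.037,.066)),(138,258,(.02,.037,.066)),(222,310,(-.02,.037,.066))],165,290,8,'scene')
p=Z([(267,143,(0,.05,.055)),(525,115,(0,-.05,.055)),(298,183,(0,.05,0)),(535,150,(0,-.05,0))],140,185,8)
p2=Z([(115,300,(0,.05,.055)),(302,100,(0,-.05,.055)),(140,365,(0,.05,0))],165,290,8,'scene')
S=fit(p+p2,[.5,.35,.47]).x
for o in (t,t2,t+t2):
    f=fit(o,[.49,.335,.47]); d=f.x[:2]-S[:2]; c,s=np.cos(S[2]),np.sin(S[2]); print('timer',f.x,'in stop',d@[c,s],d@[-s,c],f.x[2]-S[2])
for c,uv in (('top',((401+.5)/8-.5+140,(285+.5)/8-.5+185)),('scene',((340+.5)/8-.5+165,(314+.5)/8-.5+290))):
    b=atz(c,[uv],.028)[0]; d=b[:2]-S[:2]; print('button',b,d@[np.cos(S[2]),np.sin(S[2])],d@[-np.sin(S[2]),np.cos(S[2])])
im=snap('scene','s17.png')[:,:,::-1]; cv2.imwrite('pics/s17z.png',cv2.resize(im[200:320,230:390],None,fx=5,fy=5,interpolation=cv2.INTER_CUBIC))
E
```

```text
timer [0.5013 0.3412 0.5078] in stop -0.024548559377521404 0.0031056030670882162 0.035812532237039785
timer [0.5024 0.3433 0.4848] in stop -0.022595447800512102 0.0045073526080965775 0.012751797966187306
timer [0.5022 0.3426 0.4929] in stop -0.023148920163865435 0.003933029741495431 0.0209039225801817
button [0.4706 0.3263 0.028 ] -0.05863574463989804 0.003777172430695464
button [0.4757 0.3264 0.028 ] -0.05405397404291063 0.001591449681565979
```

View pics/s17z.png

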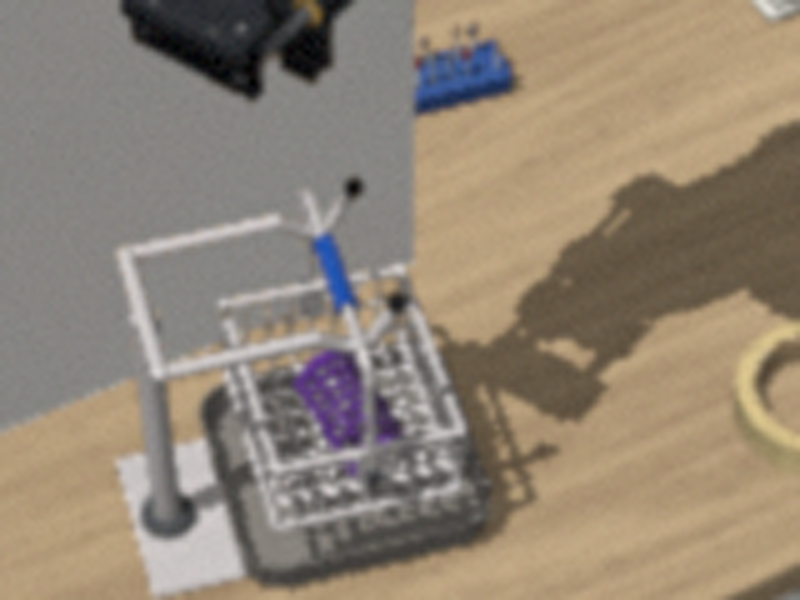

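```bash
python3 - <<'E'
from h import *
a=cv2.imread('pics/s13.png');b=cv2.imread('pics/s14.png')
# project button location region
P13=np.array([.4485,.3144,.0195]);P14=np.array([.4634,.3229,.0193])
u=[proj('scene',p)[0] for p in (P13,P14)]; print(u)
o=[]
for im,c in zip((a,b),u):
    x,y=c.round().astype(int); o.append(cv2.resize(im[y-20:y+14,x-20:x+20],None,fx=10,fy=10,interpolation=cv2.INTER_CUBIC))
    g=im[y-20:y+14,x-20:x+20].astype(int); m=(g[:,:,1]>g[:,:,2]+25)&(g[:,:,1]>g[:,:,0]+10); print(m.sum(), np.argwhere(m)[:10].tolist())
cv2.imwrite('pics/cmp2.png',cv2.hconcat(o))
E
```

```text
[array([215.2452, 336.2049]), array([210.3616, 333.3817])]
2 [[17, 12], [18, 12]]
0 []
```

View pics/cmp2.png

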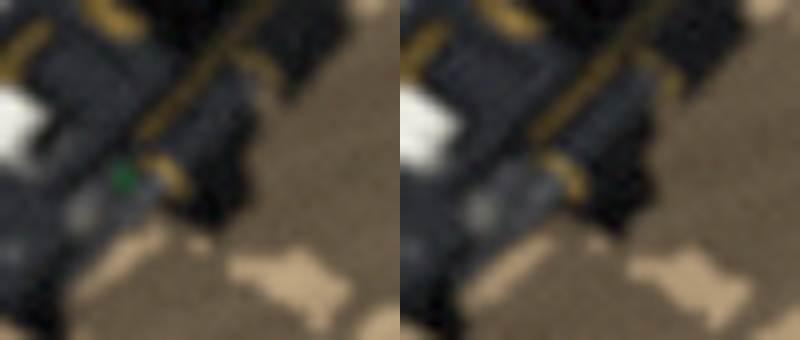

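jog_arm:
  rows:
    - [[0,-3,-1,0,0,0],[0,-5,-1,0,0,0],[0,-5,-2,0,0,0],[0,-5,-2,0,0,0],[0,-3,-1,0,0,0]]

```text
time_s: 21.65
tool_pos: [0.539, -0.1794, 0.3153]
tool_rot: [[0.001, -0.455, 0.89], [-0.001, 0.89, 0.455], [-1.0, -0.001, 0.0]]
ft_force: [0.5, 0.4, -0.2]
finger_gap: 0.0003
```

```bash
python3 - <<'E'
from h import *
s=bot.get_state();print(s['ft_force'],s['tool_pos'],s['time_s'])
im=snap('scene','s18.png')[:,:,::-1]; cv2.imwrite('pics/s18z.png',cv2.resize(im[200:320,230:390],None,fx=5,fy=5,interpolation=cv2.INTER_CUBIC))
im=snap('top','t18.png')[:,:,::-1]; cv2.imwrite('pics/t18z.png',cv2.resize(im[185:305,210:370],None,fx=5,fy=5,interpolation=cv2.INTER_CUBIC))
E
```

```text
[ 0.5348  0.3517 -0.2328] [ 0.539  -0.1794  0.3153] 21.65
```

View pics/t18z.png

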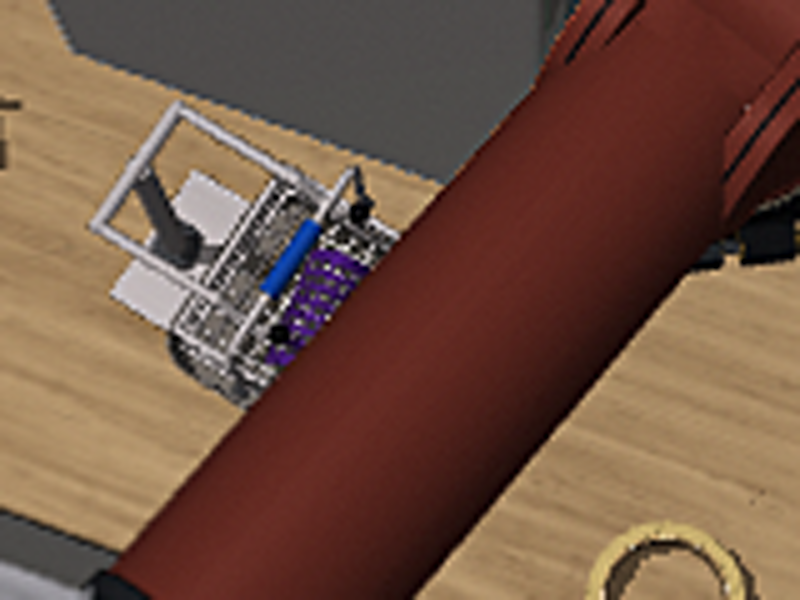

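View pics/s18.png

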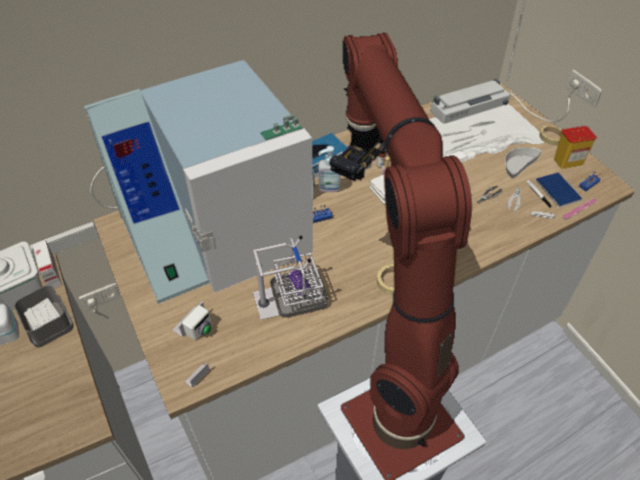

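View pics/t18.png

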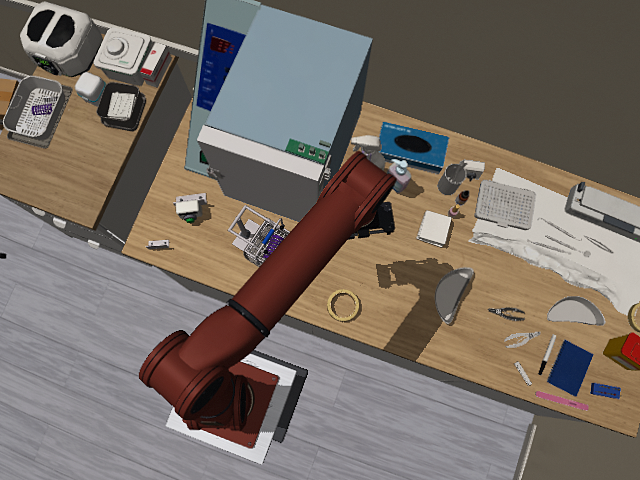

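```bash
python3 - <<'E'
from fit import *
k=5;px=[(273,470),(465,430),(222,303),(410,268)]
o=Z([(u,v,None) for u,v in px],230,200,k,'scene')
a=1.359;X=np.array([np.cos(a),np.sin(a),0]);Y=np.array([-np.sin(a),np.cos(a),0])
# near = -x world = +Y stand ; left=+x stand
L=[(.052,.06),(-.052,.06),(.052,-.06),(-.052,-.06)]
def r(p):
    # p: S offset along X,Y, tilt about Y, tilt about X
    R=Ro.from_rotvec(Y*p[2]).as_matrix()@Ro.from_rotvec(X*p[3]).as_matrix()
    C=np.array([.4736,.045,.185])+X*p[0]+Y*p[1]
    return np.concatenate([proj('scene',C+R@(X*l[0]+Y*l[1]-np.array([0,0,.08])))[0]-q[1] for l,q in zip(L,o)])
f=least_squares(r,[0,0,0,0]); print(f.x[:2],np.degrees(f.x[2:]),f.fun.round(1))
E
```

```text
[-0.0042 -0.0027] [-1.8239 -0.598 ] [ 1.  -0.  -0.4  0.1  0.8  0.1 -1.4 -0. ]
```

Measured tilt is about 2° or less, so the basket hangs level. Handing in.

```bash
python3 - <<'E'
from station import bot
print(bot.sign_off())
E
```

```text
the job is handed in; nothing more can be done
None
```

The basket is hanging by its bail in both hooks over the tray, with the violet shield still in it. The timer stands against the larger steel stop, and I believe its button was pressed fully in. I handed the job in at about 21.7 s, with the arm clear of everything.

**Last checks**
- **Basket:** the pictures show the bar in both dips, and the fitted tilt is about 2° or less.
- **Timer position:** the fit puts it 3 mm short of flush and turned about 1°. That is within the picture error, and it looks flush in both views.
- **Surroundings:** nothing else appears to have moved.

**Less certain, or not as planned**
- **Button travel:** I could not read it directly. I judge it fully in because the timer closed up on the fingers by about 4 mm and the push peaked at about 16 N sideways. That is well over the 4.5 N needed, but also firmer than "gently" suggests. It came with about 10 N upward, which I could not fully explain.
- **Basket drag:** while I swung the bail upright, the basket slid about 5 mm on the worktop.
- **Close pass:** on the way back from the timer, the fingertips passed only a few millimetres above the hook knobs. I saw no contact force, and the basket did not move.

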